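Square the pack of boards in the drill jig

TASK

The five arm-pad boards lying in the drill jig are ragged: take the rubber mallet out of its tilted bin and tap the pack with it until every board sits flush against both green fences and all their edges line up. Then stand the mallet back in its bin, head down on the bin's floor, as you found it. Touch the boards with the mallet only, and leave everything else on the bench where it is.

Things in the scene. Friction and masses are not known exactly. Their poses are not given: they have to be found in the camera images.
- jig: Drill jig, fixed: grey base plate, top 12 mm above the bench, 250 (x) by 370 (y), an 8 mm spoil board on it under the pack, and two green fence bars 46 mm tall above the plate that form an inside corner: the back fence runs along jig y at the +x side, the end fence along jig x at the +y side. Two opened toggle clamps behind the back fence, up to 133 mm high. Origin at bench level, z up.
- jig_corner (a point): Inside corner of the fence faces, at the spoil board's top (20 mm above the bench), on which the pack lies; axes as the jig's. Back fence face: plane x = 0; end fence face: y = 0; boards at negative x, y. A board fully home has its centre at x = -45, y = -105 mm. The fences run 10 to 236 (back) and 10 to 120 mm (end) from here. The spoil board covers x -80 to -2, y -195 to -2.
- board0: Loose plywood arm-pad board, 90 (x) by 210 (y) by 6 mm thick, about 48 g (poplar ply); number 1 of the pack of five counted from below, underside 0 mm above the spoil board. Origin at the centre of its underside, x and y along its edges, near the jig's x and y. Pushing the whole ragged pack home takes up to about 15 N.
- board1: Loose plywood arm-pad board, 90 (x) by 210 (y) by 6 mm thick, about 48 g (poplar ply); number 2 of the pack of five counted from below, underside 6 mm above the spoil board. Origin at the centre of its underside, x and y along its edges, near the jig's x and y. Pushing the whole ragged pack home takes up to about 15 N.
- board2: Loose plywood arm-pad board, 90 (x) by 210 (y) by 6 mm thick, about 48 g (poplar ply); number 3 of the pack of five counted from below, underside 12 mm above the spoil board. Origin at the centre of its underside, x and y along its edges, near the jig's x and y. Pushing the whole ragged pack home takes up to about 15 N.
- board3: Loose plywood arm-pad board, 90 (x) by 210 (y) by 6 mm thick, about 48 g (poplar ply); number 4 of the pack of five counted from below, underside 18 mm above the spoil board. Origin at the centre of its underside, x and y along its edges, near the jig's x and y. Pushing the whole ragged pack home takes up to about 15 N.
- board4: Loose plywood arm-pad board, 90 (x) by 210 (y) by 6 mm thick, about 48 g (poplar ply); number 5 of the pack of five counted from below, underside 24 mm above the spoil board. Origin at the centre of its underside, x and y along its edges, near the jig's x and y. Pushing the whole ragged pack home takes up to about 15 N.
- mallet: Stubby rubber mallet, about 0.4 kg: black head 90 (x, between its two flat striking faces) by 60 (y) by 55 mm (z), orange flat-sided handle from the head's middle along +z, 22 (x) by 28 (y) mm thick, ending 145 mm above the head's underside. Origin: centre of the underside; centre of mass 35 mm above it. It stands head down in the tilted bin: its handle leans 30 degrees, in its own x-z plane.
- mallet_grip (a point): Point on the handle's axis 115 mm above the head's underside (30 mm below the handle's end), a good place to hold; axes as the mallet's.
- mallet_head (a point): Centre of the mallet's head, 27.5 mm above its underside.
- bin: Small blue stock bin fixed on a low steel stand, tilted so that it opens up and towards its -x side (its floor rises 30 degrees towards its +x). Origin on the bench under the bin's centre, z vertical.
- bin_floor (a point): Centre of the bin's inner floor, 60 mm above the bench; axes of the tilted bin: z square to the floor (30 degrees from vertical, towards the bin's -x), x up the slope, y across. Inside 122 (x) by 84 (y) mm; walls 4 mm thick, front lip (-x) 40 high, sides 46 to 70, rear 70. The mallet stands on it with one striking face against the front lip, its axes along these.
- bit_case: Bystander: small red drill-bit case, 50 x 70 x 18, lying on the jig's base plate beyond the end fence.
- caster_a: Bystander: black twin-wheel chair caster, 50 mm wide and 82 tall with its stem.
- caster_b: Bystander: a second black caster, the same.
- glue: Bystander: yellow glue bottle, 58 across, 170 tall.
- tape: Bystander: roll of brown tape lying flat, 80 across, 25 tall.
- screwdriver: Bystander: screwdriver lying on the bench.
- wrench: Bystander: spanner lying on the bench.

How it is judged:
By the outcome, as a careful person would: the job done as asked, in the order asked, and still so for the second after the job is handed in, with the robot touching nothing.
It also fails if it takes over 72 s, if anything falls off the work surface, if the arm or the gripper's body presses on something with over 40 N, if the wrist force passes 120 N, or if a joint passes its speed limit or range.

ROBOT

A 6-joint arm with a two-finger parallel gripper is mounted at the origin on the work surface. World frame = base frame: x ahead of the robot, y to its left, z up, the work surface at z = 0. Lengths are in m, angles in rad, forces in N, time in s.
With the tool pointing down it reaches from about 0.35 to 0.875 m from the base axis. Payload 4.2 kg.
Tool frame: the origin (TCP) lies midway between the tips of the shut fingers; the grasp point (between the pads) lies 19 mm behind it; z points along the fingers, y is the line along which they close (so a half turn about z gives the same grasp; the last joint's range is limited). The gripper opens to 85 mm and grips with 20 to 120 N. Pads are 22 mm wide; open, the fingers measure 114 mm over their backs; the gripper's body (76 mm by 85 mm) begins 54 mm behind the grasp point. The pads swing forward as they close: fully open they stand 13 mm farther back than shut.
Start: joints at [-0.895, 0.385, 0.008, 0, -1.194, -0.259], TCP at [0.253, -0.571, 0.231] pointing down, gripper open.
Joint ranges: [-3.14, 3.14], [-1.21, 2.06], [-1.07, 1.41], [-3.16, 2.05], [-2.99, -0.16], [-3.1, 3.1]. Speed limits (rad/s): [2.79, 2.79, 3.14, 3.14, 3.14, 3.14].

INTERFACE

Orientations are given as a rotation vector (axis times angle).
In Python, from station import robot gives the robot as it stands.
- The arm moves only by the tool play_rows, never from a script. Its argument "series" is a list of rows, each an object of numbers: "x", "y", "z": the shift along the tool's x, y, z in units of 30 mm (1.0 is 30 mm); "rx", "ry", "rz": the turn, a rotation vector about the tool's x, y, z in units of 5 degrees (1.0 is 5 degrees); "gripper": the opening, from 0 (shut) to 1 (fully open). A call has 1 to 8 rows; each row shifts and turns the commanded pose from where the row before left it, along the tool's axes as they then stand; what a row does not reach is not made up. A row lasts 1/8 s, in which the tool goes at most 62.5 mm and 10.7 degrees, less where a joint would pass 70% of its speed; a pose out of reach is approached as far as the arm can. A call is refused whole if a number of a shift passes 1 or a number of a turn 1, either way. A call with a gripper value outside its range is refused whole. The fingers move at their own pace and stop on an object; "squeeze" is the grip in N (left out, the last holds). Time passes only in rows, so rows that do not move let the fingers close. It gives the time, the measured TCP pose, the force, the opening and the grip force at its end, in the units of the state.
- robot.get_state(): the state, without advancing time (a new reading comes with each control period).
- robot.get_image(name): name is "side" or "top"; returns (picture, depth): 420x560x3 uint8, blue, green, red; 420x560 float32, m along the optical axis (not along the pixel's ray), 0 where there is no reading.
- robot.get_calibration(name): a dict with "camera_matrix" (3x3 intrinsics, pixels), "k1" (the pictures are not rectified: a ray, as slopes to the right and down, at radius r is drawn at 1 + k1 r^2 times it, then the intrinsics apply), "world_from_camera" (4x4, takes a point from camera to world coordinates). Camera axes: x right, y up, looking along -z (the intrinsics and any distortion apply to the point x, -y, -z); pixel columns grow to the right and rows downward; lengths in m; the calibration is good to about 2 mm. A picture is of the moment at which its call begins. get_calibration takes no time and is no camera call.
- robot.sign_off(): hands the job in; it is judged then, once.
The state is a dict: "t": time; "joints": joint angles; "joint_velocities": joint speeds; "joint_torque": joint torques, N m; "eef_pos": TCP position; "tcp_rot": TCP orientation; "ft_force": force on the tool from outside, world axes, zero at the start; "ft_torque": the same for the moment, N m; "opening": finger opening in m; "grasp_force": force on a finger pad.
Only numpy, scipy, OpenCV 4.12 (cv2) and the standard library are available. Lean on these libraries where they do the work, as an engineer would, in place of code of your own. Each camera call takes 0.05 s, during which the arm holds its last target. There are 200 camera calls.

## Working session

There is one attempt and no reset: what is moved stays moved. The work goes in short steps, Python scripts to look and compute and a tool call to move; the robot and the scene stay as the last step left them, time stands still between calls to the robot, and variables do not carry over. Pictures are saved under pics/ and viewed, at most 10 in all, crops included, and the job is handed in when it is done.

Besides the shell and the picture viewer there is one more tool, called after "Emit:" as name([rows], argument=value, ...), one row to a line, values as JSON. play_rows: Moves the arm, as the interface text tells. Its arguments: {"type":"object","properties":{"series":{"type":"array"},"squeeze":{"type":"number"}},"required":["series"]}

```bash
ls; mkdir -p pics; cat > h.py <<'E'
import numpy as np, cv2
from station import robot
from scipy.spatial.transform import Rotation as R
def grab(n):
    im,d=robot.get_image(n); return im,d,robot.get_calibration(n)
def cloud(d,c):
    K=np.array(c["camera_matrix"]);h,w=d.shape
    u,v=np.meshgrid(np.arange(w),np.arange(h))
    p=np.stack([u,v],-1).reshape(-1,1,2).astype(float)
    q=np.stack([(p[:,0,0]-K[0,2])/K[0,0],(p[:,0,1]-K[1,2])/K[1,1]],-1)
    s=q.copy()
    for _ in range(20): s=q/(1+c["k1"]*(s**2).sum(1,keepdims=True))
    z=d.reshape(-1)
    P=np.stack([s[:,0]*z,-s[:,1]*z,-z],-1)
    T=np.array(c["world_from_camera"])
    return (P@T[:3,:3].T+T[:3,3]).reshape(h,w,3)
E
python3 - <<'E'
from h import *
for n in("side","top"):
    im,d,c=grab(n); cv2.imwrite(f"pics/{n}0.png",im); np.save(f"{n}0.npy",cloud(d,c)*(d>0)[...,None]); print(n,np.round(c["world_from_camera"],3).tolist(),np.array(c["camera_matrix"]).tolist(),c["k1"])
s=robot.get_state();print(s)
E
```

```text
pics
side [[-0.962, 0.166, -0.218, 0.291], [-0.273, -0.632, 0.725, 0.711], [-0.017, 0.757, 0.653, 0.771], [0.0, 0.0, 0.0, 1.0]] [[405.58266774462606, 0.0, 285.2838991755605], [0.0, 405.58266774462606, 208.24023668453486], [0.0, 0.0, 1.0]] -0.09055790727601595
top [[0.025, 0.998, -0.05, 0.444], [-0.999, 0.026, 0.023, 0.013], [0.024, 0.05, 0.998, 1.474], [0.0, 0.0, 0.0, 1.0]] [[531.9184109411767, 0.0, 280.06752615738674], [0.0, 531.9184109411767, 205.557553348673], [0.0, 0.0, 1.0]] 0.042012664821041795
{'t': 0.1, 'joints': array([-8.95393249e-01,  3.85460627e-01,  6.76417610e-03, -4.08275860e-04,
       -1.19398741e+00, -2.58623566e-01]), 'joint_velocities': array([ 0.00093888, -0.00124771,  0.00313472,  0.00147337, -0.00030924,
       -0.00025643]), 'joint_torque': array([-5.53844620e-04, -3.93320882e+01,  1.88930351e+01,  4.19790253e+00,
       -2.60613997e-03, -9.42194589e-08]), 'eef_pos': array([ 0.25282623, -0.5710167 ,  0.23034708]), 'tcp_rot': array([ 6.49610275e-01, -3.07317299e+00, -2.91533472e-03]), 'ft_force': array([ 0.11444311,  0.38002627, -0.22869661]), 'ft_torque': array([0.02164011, 0.0438121 , 0.00975313]), 'grasp_force': 0.0, 'opening': 0.08544657811716853}
```

View pics/top0.png

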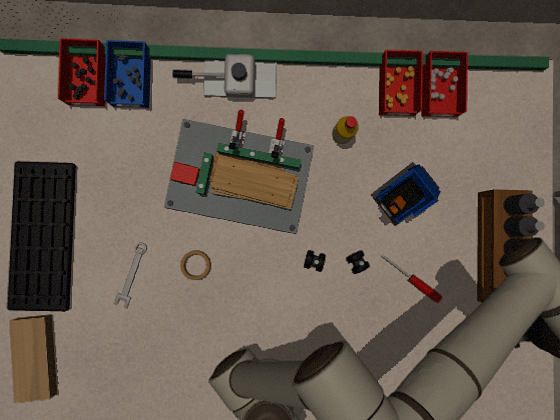

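View pics/side0.png

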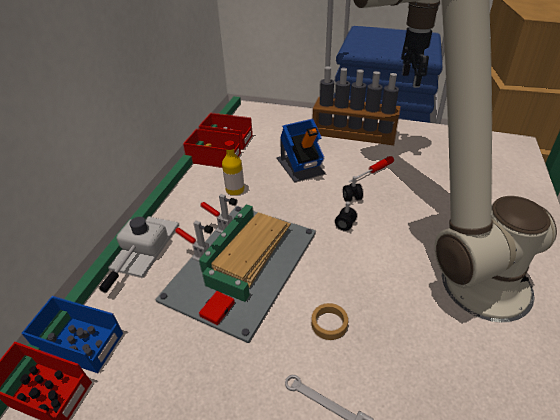

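The top view shows the jig centred near (240,175), with the green back fence at (260,155), the end fence at (205,173) and the pack at (253,180). The bin is at (407,193), with the orange handle at (398,206) leaning down-left. The side view confirms the bin at (303,150) with the handle at (310,138), and the jig at (240,260).

```bash
python3 - <<'E'
from h import *
C={}
for n in("side","top"):
    im=cv2.imread(f"pics/{n}0.png");P=np.load(f"{n}0.npy");C[n]=(im,P)
    hsv=cv2.cvtColor(im,cv2.COLOR_BGR2HSV);H,S,V=[hsv[...,i].astype(int) for i in range(3)]
    x,y,z=P[...,0],P[...,1],P[...,2]
    jig=(x>.33)&(x<.68)&(y>-.1)&(y<.33)
    bn=(x>.33)&(x<.65)&(y>-.47)&(y<-.2)
    print(n,"bench z",np.median(z[(x>.25)&(x<.35)&(y>0)&(y<.3)]))
    g=jig&(H>45)&(H<90)&(S>80)&(z>.035)
    print(" green n",g.sum(),"zq",np.round(np.percentile(z[g],[5,50,95]),4))
    top=g&(z>.05)
    pts=P[top][:,:2].astype(np.float32)
    plate=jig&(S<60)&(abs(z-.012)<.006)&(V>40)
    r=cv2.minAreaRect(P[plate][:,:2].astype(np.float32)); print(" plate",r,np.median(z[plate]))
    w=jig&(H>8)&(H<25)&(S>70)&(z>.04)&(z<.06)
    print(" wood n",w.sum(),np.percentile(z[w],[5,50,95]),cv2.minAreaRect(P[w][:,:2].astype(np.float32)))
    o=bn&(H>4)&(H<18)&(S>140)&(V>70)&(z>.05)
    print(" orange",o.sum(),P[o].mean(0),P[o].min(0),P[o].max(0))
    b=bn&(H>100)&(H<128)&(S>110)&(z>.03)
    print(" blue",b.sum(),P[b].min(0),P[b].max(0),cv2.minAreaRect(P[b][:,:2].astype(np.float32)))
    np.savez(f"seg_{n}.npz",top=P[top],o=P[o],b=P[b],w=P[w],plate=P[plate])
im,P=C["top"]
cv2.imwrite("pics/crop.png",np.hstack([cv2.resize(im[110:240,160:320],(480,390),interpolation=cv2.INTER_CUBIC),cv2.resize(im[155:235,360:450],(320,390)if 0 else (320,284),interpolation=cv2.INTER_CUBIC)if 0 else cv2.copyMakeBorder(cv2.resize(im[155:235,360:440],(320,320),interpolation=cv2.INTER_CUBIC),0,70,0,0,cv2.BORDER_CONSTANT)]))
E
```

```text
side bench z 0.0009577755616720918
 green n 1379 zq [0.0383 0.0568 0.0605]
 plate ((0.5164099931716919, 0.09905818849802017), (0.3967030942440033, 0.328502357006073), 89.74860382080078) 0.01236013665309793
 wood n 2440 [0.04391679 0.04924482 0.05163657] ((0.577019453048706, 0.05932122468948364), (0.23759600520133972, 0.11241398006677628), 80.80091094970703)
 orange 166 [ 0.51888421 -0.30295182  0.14539892] [ 0.49583423 -0.36798575  0.10857332] [ 0.5482448  -0.28446911  0.18297509]
 blue 919 [ 0.34455576 -0.42832657  0.03007183] [ 0.62758764 -0.23146977  0.18560941] ((0.4922271966934204, -0.29782795906066895), (0.11027245223522186, 0.30313974618911743), 46.59577178955078)
top bench z -0.00040428537230197126
 green n 969 zq [0.0435 0.0576 0.0632]
 plate ((0.5051769018173218, 0.11354774981737137), (0.4263342320919037, 0.3497055768966675), 89.92240905761719) 0.011667784142957993
 wood n 2694 [0.04351495 0.04915614 0.0541184 ] ((0.5429564118385315, 0.001400485634803772), (0.3629380166530609, 0.1646835207939148), 54.13175582885742)
 orange 129 [ 0.52016595 -0.31113618  0.16219644] [ 0.39092125 -0.40678345  0.11488494] [ 0.54504572 -0.28566628  0.51976032]
 blue 1180 [ 0.34668586 -0.43270782  0.03013117] [ 0.6304274  -0.20836576  0.185607  ] ((0.495739221572876, -0.30061107873916626), (0.10906954109668732, 0.3067868649959564), 48.23991394042969)
```

View pics/crop.png

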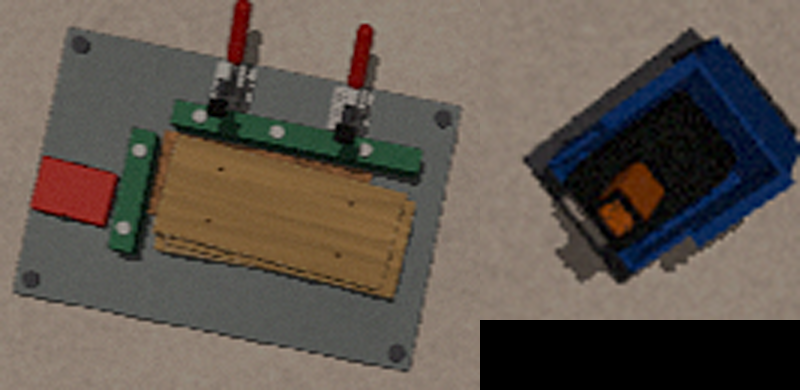

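The crop shows fence bars with inner edges from about (172,128) to (420,172) for the back and (150,135) to (135,250) for the end, and the pack is visibly ragged. The bin's rear is at upper right and the handle leans to lower left. Next I fit the jig frame, and the bin frame with the handle axis.

```bash
python3 - <<'E'
from h import *
from scipy.optimize import minimize
def rays(c,shape=(420,560)):
    A=cloud(np.ones(shape),c);o=np.array(c["world_from_camera"])[:3,3];return o,A-o
def onplane(c,z):
    o,d=rays(c);return o+d*((z-o[2])/d[...,2])[...,None]
def rect_fit(X,M,rects,p0):
    # maximise agreement of mask with union of rects in jig frame: p=(x,y,th)
    def f(p):
        cs,sn=np.cos(p[2]),np.sin(p[2]);u=(X[:,0]-p[0])*cs+(X[:,1]-p[1])*sn;v=-(X[:,0]-p[0])*sn+(X[:,1]-p[1])*cs
        s=np.zeros(len(X))
        for a,b,c_,d in rects:
            sg=lambda t:1/(1+np.exp(-np.clip(t/.0012,-50,50)))
            s=np.maximum(s,sg(u-a)*sg(b-u)*sg(v-c_)*sg(d-v))
        return ((s-M)**2).mean()
    r=min((minimize(f,np.array(p0)+dd,method="Nelder-Mead",options=dict(initial_simplex=np.array(p0)+dd+np.vstack([np.zeros(3),np.diag([.006,.006,.04])]),xatol=1e-5,fatol=1e-8,maxiter=800)) for dd in ([0,0,0],[.004,-.004,.03],[-.004,.004,-.03])),key=lambda r:r.fun)
    return r.x,r.fun
for n in("top","side"):
    c=robot.get_calibration(n);im=cv2.imread(f"pics/{n}0.png");P=np.load(f"{n}0.npy")
    hsv=cv2.cvtColor(im,cv2.COLOR_BGR2HSV);H,S,V=[hsv[...,i].astype(int) for i in range(3)]
    Q=onplane(c,.058)
    reg=(Q[...,0]>.44)&(Q[...,0]<.68)&(Q[...,1]>-.06)&(Q[...,1]<.23)
    if n=="top":
        g=((H>45)&(H<90)&(S>80)).astype(float)
        for w in(.015,.018,.020,.025):
            print(n,w,rect_fit(Q[reg],g[reg],[(0,w,-.236,-.01),(-.12,-.01,0,w)],[.60,.16,-.22]))
    # depth points
    z=np.load(f"seg_{n}.npz");t=z["top"]
    print("greenTopMedZ",np.median(t[t[:,2]>.053][:,2]))
    o=z["o"];o=o[(o[:,1]>-.32)&(o[:,0]<.55)&(o[:,2]<.2)];print("orange",len(o),o.mean(0).round(4))
    b=z["b"]; b=b[(b[:,0]>.4)&(b[:,1]>-.42)&(b[:,0]<.6)&(b[:,1]<-.22)]
    print("blue max z",np.percentile(b[:,2],[2,50,98,99.5]),len(b))
    np.save(f"b_{n}.npy",b);np.save(f"o_{n}.npy",o)
    if n=="side":
      Q2=P[(abs(P[...,0]-.5)<.1)&(abs(P[...,1]+.3)<.1)]
      cv2.imwrite("pics/binside.png",cv2.resize(im[105:195,260:350],(540,540),interpolation=cv2.INTER_CUBIC))
# end of handle: highest orange points
for n in("top","side"):
    o=np.load(f"o_{n}.npy");print(n,o[np.argsort(-o[:,2])[:5]].round(3).tolist(), o[np.argsort(o[:,2])[:5]].round(3).tolist())
E
```

```text
top 0.015 (array([ 0.65752942,  0.16386944, -0.17638606]), np.float64(0.042279081597307325))
top 0.018 (array([ 0.65744556,  0.16398892, -0.17768213]), np.float64(0.03486298385975393))
top 0.02 (array([ 0.65748988,  0.16375108, -0.17706526]), np.float64(0.030076775025174553))
top 0.025 (array([ 0.65571237,  0.1618093 , -0.1764881 ]), np.float64(0.02235667800625487))
greenTopMedZ 0.058157039491161466
orange 94 [ 0.519  -0.3037  0.1654]
blue max z [0.03529422 0.08782953 0.15416994 0.16860165] 988
greenTopMedZ 0.0582209321378363
orange 159 [ 0.5181 -0.3013  0.1467]
blue max z [0.03773818 0.1007821  0.17320986 0.18214965] 795
top [[0.511, -0.298, 0.187], [0.511, -0.294, 0.184], [0.511, -0.296, 0.183], [0.518, -0.294, 0.183], [0.509, -0.302, 0.181]] [[0.545, -0.318, 0.123], [0.542, -0.314, 0.127], [0.542, -0.319, 0.129], [0.539, -0.311, 0.131], [0.541, -0.315, 0.135]]
side [[0.511, -0.296, 0.183], [0.504, -0.306, 0.181], [0.508, -0.299, 0.181], [0.506, -0.3, 0.181], [0.501, -0.308, 0.181]] [[0.537, -0.311, 0.109], [0.534, -0.311, 0.109], [0.531, -0.31, 0.11], [0.528, -0.31, 0.11], [0.542, -0.318, 0.111]]
```

View pics/binside.png

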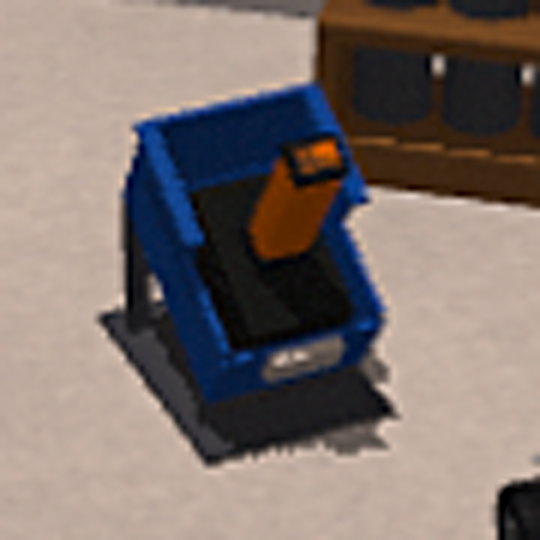

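```bash
cat > binfit.py <<'E'
from h import *
from scipy.optimize import least_squares
def Rb(th): return R.from_euler("z",th).as_matrix()@R.from_euler("y",-30,degrees=True).as_matrix()
def sdf(p,lo,hi):
    c=(np.array(lo)+hi)/2;h=(np.array(hi)-lo)/2;q=abs(p-c)-h
    return np.linalg.norm(np.maximum(q,0),axis=1)+np.minimum(q.max(1),0)
walls=[([-.065,-.046,-.004],[-.061,.046,.04]),([.061,-.046,-.004],[.065,.046,.07]),([-.061,.042,-.004],[.061,.046,.046]),([-.061,-.046,-.004],[.061,-.042,.046]),
 ([0,.042,.0],[.061,.046,.058]),([0,-.046,0],[.061,-.042,.058])]
def fit(O,B,p0):
    def res(p):
        r=Rb(p[2]);t=p[[0,1,3]]
        o=(O-t)@r;b=(B-t)@r
        return np.r_[sdf(o,[-.027,-.014,.055],[-.005,.014,.145])*2,np.min([sdf(b,*w) for w in walls],0)]
    best=min((least_squares(res,np.array(p0)+[0,0,a,0],loss="soft_l1",f_scale=.004,x_scale=[.01,.01,.1,.01]) for a in(-.1,0,.1)),key=lambda s:s.cost)
    return best.x,best.cost
E
python3 - <<'E'
from binfit import *
for k in("top","side","both"):
    ns=("top","side") if k=="both" else (k,)
    O=np.vstack([np.load(f"o_{n}.npy") for n in ns]);B=np.vstack([np.load(f"b_{n}.npy") for n in ns]);B=B[B[:,2]>.06]
    x,c=fit(O,B,[.535,-.32,-.7,.06]);print(k,x.round(4),np.degrees(x[2]).round(2),c)
    r=Rb(x[2]);t=x[[0,1,3]];o=(O-t)@r
    print("  orange in bin frame min/med/max",np.percentile(o,[4,50,96],axis=0).round(4).tolist())
# fence widths from top
c=robot.get_calibration("top");im=cv2.imread("pics/top0.png")
hsv=cv2.cvtColor(im,cv2.COLOR_BGR2HSV);H,S=hsv[...,0].astype(int),hsv[...,1].astype(int)
A=cloud(np.ones((420,560)),c);o=np.array(c["world_from_camera"])[:3,3];d=A-o;Q=o+d*((.058-o[2])/d[...,2])[...,None]
reg=(Q[...,0]>.44)&(Q[...,0]<.68)&(Q[...,1]>-.08)&(Q[...,1]<.23)
g=reg&(H>45)&(H<90)&(S>80)
th=-.177;p0=np.array([.656,.162]);J=(Q[...,:2]-p0)@np.array([[np.cos(th),-np.sin(th)],[np.sin(th),np.cos(th)]])
u=J[...,0][g];v=J[...,1][g]
for lo in np.arange(-.24,.0,.02):
    m=(v>lo)&(v<lo+.02)&(u>-.03)
    if m.sum()>5: print("back v%.2f"%lo,np.percentile(u[m],[2,98]).round(4),m.sum())
for lo in np.arange(-.13,.03,.02):
    m=(u>lo)&(u<lo+.02)&(v>-.025)&(v<.05)
    if m.sum()>5: print("end u%.2f"%lo,np.percentile(v[m],[2,98]).round(4),m.sum())
E
```

```text
top [ 0.5599 -0.3563 -0.8077  0.0671] -46.28 0.019057857502890744
  orange in bin frame min/med/max [[-0.0207, -0.0041, 0.0794], [-0.0051, 0.0074, 0.1239], [-0.0013, 0.0162, 0.1386]]
side [ 0.5549 -0.3581 -0.9096  0.0725] -52.12 0.012919864851676604
  orange in bin frame min/med/max [[-0.0282, -0.009, 0.0585], [-0.0235, 0.0077, 0.0976], [-0.01, 0.0151, 0.1317]]
both [ 0.5582 -0.3573 -0.8531  0.0688] -48.88 0.0330394133126017
  orange in bin frame min/med/max [[-0.0271, -0.0073, 0.0654], [-0.0172, 0.0073, 0.1097], [-0.0028, 0.0156, 0.1363]]
back v-0.24 [0.001  0.0255] 40
back v-0.22 [-0.0003  0.0251] 74
back v-0.20 [-0.0001  0.0252] 59
back v-0.18 [-0.0008  0.0255] 54
back v-0.16 [0.0003 0.0252] 68
back v-0.14 [-0.0004  0.0246] 70
back v-0.12 [-0.0001  0.025 ] 61
back v-0.10 [-0.0007  0.0245] 65
back v-0.08 [0.     0.0248] 72
back v-0.06 [-0.0006  0.0236] 59
back v-0.04 [-0.0013  0.0246] 48
back v-0.02 [-0.0005  0.024 ] 44
end u-0.13 [-0.0007  0.0231] 29
end u-0.11 [-0.001   0.0233] 45
end u-0.09 [-0.0011  0.0243] 74
end u-0.07 [0.0005 0.0252] 70
end u-0.05 [-0.0001  0.0238] 67
end u-0.03 [0.0011 0.0241] 49
end u-0.01 [-0.0243  0.0227] 32
end u0.01 [-0.0235 -0.0081] 35
```

```bash
cat > sil.py <<'E'
from binfit import *
from scipy.optimize import minimize
def proj(X,c):
    T=np.linalg.inv(np.array(c["world_from_camera"]));q=X@T[:3,:3].T+T[:3,3]
    s=np.stack([q[:,0],-q[:,1]],1)/-q[:,2:];s=s*(1+c["k1"]*(s**2).sum(1,keepdims=True))
    K=np.array(c["camera_matrix"]);return s*[K[0,0],K[1,1]]+K[:2,2]
S=4
binpts=np.array([[x,y,z] for y in(-.046,.046) for x,z in((-.065,-.004),(.065,-.004),(-.065,.04),(-.061,.046),(.065,.07),(.061,.07))])
hpts=np.array([[x,y,z] for x in(-.027,-.005) for y in(-.014,.014) for z in(.06,.145)])
def hullmask(p,box):
    m=np.zeros((box[3]*S,box[2]*S),np.uint8)
    cv2.fillConvexPoly(m,cv2.convexHull(((p-box[:2]+.5)*S).astype(np.float32)).round().astype(np.int32),1);return m
def overlay(im,x,c,pts,col):
    r=Rb(x[2]);p=proj(pts@r.T+x[[0,1,3]],c);return p
E
python3 - <<'E'
from sil import *
D=[]
for n,box in(("top",(355,150,100,90)),("side",(255,100,100,100))):
    c=robot.get_calibration(n);im=cv2.imread(f"pics/{n}0.png")[box[1]:box[1]+box[3],box[0]:box[0]+box[2]]
    big=cv2.resize(im,None,fx=S,fy=S,interpolation=cv2.INTER_CUBIC)
    hsv=cv2.cvtColor(big,cv2.COLOR_BGR2HSV).astype(int);H,Sa,V=hsv[...,0],hsv[...,1],hsv[...,2]
    bl=((H>100)&(H<128)&(Sa>120)&(V>35)).astype(np.uint8)
    k,l,st,_=cv2.connectedComponentsWithStats(bl);bl=(l==1+np.argmax(st[1:,4])).astype(np.uint8)
    hm=np.zeros_like(bl);cv2.fillConvexPoly(hm,cv2.convexHull(cv2.findNonZero(bl)),1)
    orr=((H>3)&(H<18)&(Sa>150)&(V>80)).astype(np.uint8)
    orr=cv2.morphologyEx(orr,cv2.MORPH_CLOSE,np.ones((25,25)))
    k,l,st,_=cv2.connectedComponentsWithStats(orr*(hm if n=="top" else 1));orr=(l==1+np.argmax(st[1:,4])).astype(np.uint8)
    D.append((n,box,c,big,hm,orr))
def cost(p,ns=(0,1),wh=1,wb=1):
    r=Rb(p[2]);t=p[[0,1,3]];f=0
    for i in ns:
        n,box,c,big,hm,orr=D[i]
        if wb:f+=wb*(hullmask(proj(binpts@r.T+t,c),box)!=hm).mean()
        if wh:f+=wh*2*(hullmask(proj(hpts@r.T+t,c),box)!=orr).mean()
    return f
for kw in(dict(),dict(ns=(0,)),dict(ns=(1,)),dict(wh=0),dict(wb=0)):
    b=None
    for s in([.558,-.357,-.85,.062],[.55,-.35,-.95,.06],[.552,-.35,-.78,.065]):
        r=minimize(cost,s,args=tuple(),method="Nelder-Mead",options=dict(initial_simplex=np.array(s)+np.vstack([np.zeros(4),np.diag([.008,.008,.1,.006])]),maxiter=400)) if not kw else minimize(lambda p:cost(p,**kw),s,method="Nelder-Mead",options=dict(initial_simplex=np.array(s)+np.vstack([np.zeros(4),np.diag([.008,.008,.1,.006])]),maxiter=400))
        if b is None or r.fun<b.fun:b=r
    print(kw,b.x.round(4),np.degrees(b.x[2]).round(1),b.fun)
    if not kw: best=b.x
np.save("bin.npy",best);out=[]
for n,box,c,big,hm,orr in D:
    v=big.copy();r=Rb(best[2]);t=best[[0,1,3]]
    for m,col in((hm,(0,255,255)),(orr,(0,255,0)),(hullmask(proj(binpts@r.T+t,c),box),(255,255,255)),(hullmask(proj(hpts@r.T+t,c),box),(255,0,255))):
        cv2.drawContours(v,cv2.findContours(m,0,2)[0],-1,col,1)
    out.append(cv2.resize(v,(400,400)))
cv2.imwrite("pics/sil.png",np.hstack(out))
E
```

```text
{} [ 0.5603 -0.3624 -0.9005  0.0613] -51.6 0.0763125
{'ns': (0,)} [ 0.5597 -0.3592 -0.8899  0.0743] -51.0 0.03740277777777778
{'ns': (1,)} [ 0.5573 -0.3564 -0.9018  0.065 ] -51.7 0.0352125
{'wh': 0} [ 0.5604 -0.3624 -0.8871  0.0609] -50.8 0.02735
{'wb': 0} [ 0.556  -0.3619 -0.9985  0.0676] -57.2 0.04569166666666667
```

View pics/sil.png

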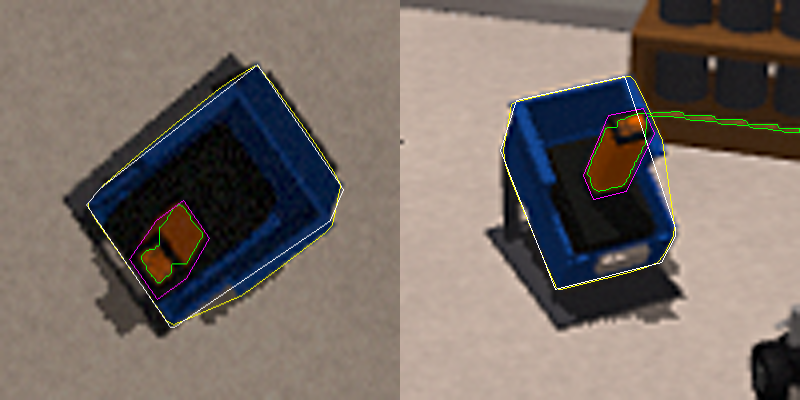

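The overlay shows that the bin outline fits both views to about 1–2 px. The handle sits inside its predicted box, at left (165,240) and right (615,152).

```bash
python3 - <<'E'
from sil import *
x=np.array([.5604,-.3624,-.8871,.0609]);r=Rb(x[2]);t=x[[0,1,3]]
for n in("top","side"):
    o=(np.load(f"o_{n}.npy")-t)@r
    print(n,np.percentile(o,[3,50,97],axis=0).round(4).tolist())
    for lo,hi in((.06,.1),(.1,.135),(.135,.15)):
        m=(o[:,2]>lo)&(o[:,2]<hi)
        if m.sum()>5:print("  ",lo,m.sum(),np.percentile(o[m][:,:2],[5,50,95],axis=0).round(4).tolist())
    # orange pixel centroid in handle: y-range by projecting model at various y
gp=np.array([-.016,0,.100])
for y0 in(0,.004,.008): print(y0,[proj((np.array([[-.016,y0,z] for z in(.08,.145)]))@r.T+t,robot.get_calibration(n)).round(1).tolist() for n in("top","side")])
for n in("top","side"):
    im=cv2.imread(f"pics/{n}0.png");hsv=cv2.cvtColor(im,cv2.COLOR_BGR2HSV).astype(int)
    m=(hsv[...,0]>3)&(hsv[...,0]<18)&(hsv[...,1]>150)&(hsv[...,2]>80)
    v,u=np.nonzero(m[120:230,:][:, :]);v+=120
    k=((u>385)&(u<415)&(v>190)&(v<220)) if n=="top" else ((u>295)&(u<322)&(v>120)&(v<150))
    print(n,"u",np.percentile(u[k],[3,50,97]),"v",np.percentile(v[k],[3,50,97]))
E
```

```text
top [[-0.0221, -0.0068, 0.086], [-0.0073, 0.005, 0.1319], [-0.0029, 0.016, 0.1473]]
   0.06 13 [[-0.0099, 0.0059], [-0.0048, 0.013], [-0.0029, 0.016]]
   0.1 38 [[-0.0068, -0.0073], [-0.0042, 0.0052], [-0.0029, 0.0156]]
   0.135 43 [[-0.0222, -0.0059], [-0.0161, 0.0029], [-0.0089, 0.0109]]
side [[-0.0285, -0.0092, 0.071], [-0.0233, 0.0076, 0.111], [-0.0089, 0.0149, 0.1456]]
   0.06 54 [[-0.0285, -0.0054], [-0.0255, 0.012], [-0.0111, 0.0147]]
   0.1 71 [[-0.0276, -0.0083], [-0.0256, 0.0107], [-0.0101, 0.015]]
   0.135 34 [[-0.0241, -0.0099], [-0.0164, -0.0004], [-0.01, 0.0097]]
0 [[[398.8, 203.3], [394.1, 210.1]], [[307.3, 142.0], [312.5, 130.6]]]
0.004 [[[397.9, 202.0], [393.1, 208.8]], [[306.1, 142.3], [311.3, 130.9]]]
0.008 [[[396.9, 200.8], [392.1, 207.5]], [[304.9, 142.6], [310.1, 131.2]]]
top u [391. 398. 404.] v [197.   204.   211.49]
side u [303. 309. 316.] v [128. 139. 146.]
```

```bash
cat > plan.py <<'E'
from sil import *
import json,sys
BIN=np.array([.5604,-.3624,-.8871,.0609])
def binpose(z,x=-.0155,y=.002,b=BIN):
    r=Rb(b[2]);return r@[x,y,z-.019]+b[[0,1,3]],np.column_stack([-r[:,1],-r[:,0],-r[:,2]])
def cur():
    s=robot.get_state();return s["eef_pos"],R.from_rotvec(s["tcp_rot"]).as_matrix()
def plan(wps,start=None,spd=.045,adeg=6.5,grip=None):
    """wps: list of (pos,Rot[,speed per row]); prints rows"""
    p,r=[np.array(a) for a in (start or cur())];rows=[]
    for w in wps:
        tp,tr=w[0],w[1];v=w[2] if len(w)>2 else spd
        def lim():
            d=r.T@(tp-p);a=np.degrees(R.from_matrix(r.T@tr).as_rotvec());return d,a
        d,a=lim();N=max(1,int(np.ceil(max(np.linalg.norm(d)/v,abs(d).max()/.029,np.linalg.norm(a)/adeg,abs(a).max()/4.9))))
        for i in range(N):
            d,a=lim();k=1/(N-i);s=np.round(np.clip(d*k/.03,-1,1),2);t=np.round(np.clip(a*k/5,-1,1),2)
            p=p+r@(s*.03);r=r@R.from_rotvec(np.radians(t*5)).as_matrix()
            row={k_:float(v_) for k_,v_ in zip(("x","y","z","rx","ry","rz"),[*s,*t]) if v_}
            if grip is not None:row["gripper"]=grip
            rows.append(row)
        rows[-1]["_"]=1
    for i in range(0,len(rows),8):print(json.dumps(rows[i:i+8]).replace(', "_": 1','').replace('"_": 1','').replace(" ",""))
    print(len(rows),"rows; end",p.round(4))
    return p,r
E
python3 - <<'E'
from plan import *
p1,r1=binpose(.100+.13);p2,_=binpose(.100)
print(p1,p2,r1.round(2).tolist())
p0,r0=cur()
plan([(np.array([.27,-.43,.30]),r0),(p1,r1)])
E
```

```text
[ 0.48683099 -0.26894212  0.23588136] [ 0.52788908 -0.31933293  0.12329806] [[-0.78, -0.55, 0.32], [-0.63, 0.67, -0.39], [-0.0, -0.5, -0.87]]
[{"x":-0.49,"y":0.81,"z":-0.46},{"x":-0.48,"y":0.82,"z":-0.46},{"x":-0.49,"y":0.81,"z":-0.46},{"x":-0.48,"y":0.82,"z":-0.47},{"x":-0.49,"y":0.81,"z":-0.46},{"x":-0.88,"y":0.2,"z":0.21,"rx":0.6,"ry":-0.08,"rz":-0.3},{"x":-0.88,"y":0.19,"z":0.21,"rx":0.6,"ry":-0.08,"rz":-0.3},{"x":-0.88,"y":0.17,"z":0.21,"rx":0.6,"ry":-0.08,"rz":-0.3}]
[{"x":-0.89,"y":0.16,"z":0.2,"rx":0.6,"ry":-0.08,"rz":-0.3},{"x":-0.89,"y":0.15,"z":0.2,"rx":0.6,"ry":-0.08,"rz":-0.3},{"x":-0.89,"y":0.14,"z":0.2,"rx":0.6,"ry":-0.08,"rz":-0.3},{"x":-0.9,"y":0.12,"z":0.2,"rx":0.6,"ry":-0.08,"rz":-0.3},{"x":-0.9,"y":0.11,"z":0.2,"rx":0.6,"ry":-0.08,"rz":-0.3},{"x":-0.89,"y":0.1,"z":0.2,"rx":0.59,"ry":-0.08,"rz":-0.3},{"x":-0.9,"y":0.08,"z":0.21,"rx":0.6,"ry":-0.08,"rz":-0.29}]
15 rows; end [ 0.4869 -0.269   0.2359]
```

Emit:
play_rows([
  {"x": -0.49, "y": 0.81, "z": -0.46},
  {"x": -0.48, "y": 0.82, "z": -0.46},
  {"x": -0.49, "y": 0.81, "z": -0.46},
  {"x": -0.48, "y": 0.82, "z": -0.47},
  {"x": -0.49, "y": 0.81, "z": -0.46},
  {"x": -0.88, "y": 0.2, "z": 0.21, "rx": 0.6, "ry": -0.08, "rz": -0.3},
  {"x": -0.88, "y": 0.19, "z": 0.21, "rx": 0.6, "ry": -0.08, "rz": -0.3},
  {"x": -0.88, "y": 0.17, "z": 0.21, "rx": 0.6, "ry": -0.08, "rz": -0.3},
])

```text
validation failed for argument at $.se...
```

Emit:
play_rows([
  {"x": -0.89, "y": 0.16, "z": 0.2, "rx": 0.6, "ry": -0.08, "rz": -0.3},
  {"x": -0.89, "y": 0.15, "z": 0.2, "rx": 0.6, "ry": -0.08, "rz": -0.3},
  {"x": -0.89, "y": 0.14, "z": 0.2, "rx": 0.6, "ry": -0.08, "rz": -0.3},
  {"x": -0.9, "y": 0.12, "z": 0.2, "rx": 0.6, "ry": -0.08, "rz": -0.3},
  {"x": -0.9, "y": 0.11, "z": 0.2, "rx": 0.6, "ry": -0.08, "rz": -0.3},
  {"x": -0.89, "y": 0.1, "z": 0.2, "rx": 0.59, "ry": -0.08, "rz": -0.3},
  {"x": -0.9, "y": 0.08, "z": 0.21, "rx": 0.6, "ry": -0.08, "rz": -0.29},
  {},
])

```text
validation failed for argument at $.se...
```

```bash
python3 - <<'E'
from plan import *
s=robot.get_state();print(s["t"],s["joints"].round(3),s["eef_pos"])
p2,r1=binpose(.100)
p,r=cur();print(R.from_matrix(r.T@r1).as_rotvec(degrees=True))
plan([(p2,r1,.025)])
ims=[]
for n,box in(("top",(355,150,100,90)),("side",(255,80,120,120))):
    im=grab(n)[0][box[1]:box[1]+box[3],box[0]:box[0]+box[2]];ims.append(cv2.resize(im,(400,400),interpolation=cv2.INTER_CUBIC))
cv2.imwrite("pics/pre.png",np.hstack(ims))
E
```

```text
0.1 [-0.895  0.385  0.007 -0.    -1.194 -0.259] [ 0.25282623 -0.5710167   0.23034708]
[ 29.93016047  -3.99821742 -14.95319296]
[{"x":-0.74,"y":0.25,"z":0.22,"rx":0.37,"ry":-0.05,"rz":-0.19},{"x":-0.74,"y":0.24,"z":0.22,"rx":0.37,"ry":-0.05,"rz":-0.19},{"x":-0.74,"y":0.24,"z":0.21,"rx":0.37,"ry":-0.05,"rz":-0.19},{"x":-0.75,"y":0.23,"z":0.21,"rx":0.38,"ry":-0.05,"rz":-0.19},{"x":-0.75,"y":0.23,"z":0.21,"rx":0.37,"ry":-0.05,"rz":-0.19},{"x":-0.75,"y":0.22,"z":0.2,"rx":0.38,"ry":-0.05,"rz":-0.19},{"x":-0.75,"y":0.21,"z":0.2,"rx":0.37,"ry":-0.05,"rz":-0.19},{"x":-0.76,"y":0.21,"z":0.19,"rx":0.38,"ry":-0.05,"rz":-0.18}]
[{"x":-0.76,"y":0.2,"z":0.19,"rx":0.37,"ry":-0.05,"rz":-0.19},{"x":-0.76,"y":0.2,"z":0.19,"rx":0.38,"ry":-0.05,"rz":-0.18},{"x":-0.76,"y":0.19,"z":0.19,"rx":0.37,"ry":-0.05,"rz":-0.19},{"x":-0.76,"y":0.18,"z":0.18,"rx":0.38,"ry":-0.05,"rz":-0.18},{"x":-0.77,"y":0.18,"z":0.18,"rx":0.37,"ry":-0.05,"rz":-0.19},{"x":-0.77,"y":0.17,"z":0.18,"rx":0.38,"ry":-0.05,"rz":-0.18},{"x":-0.77,"y":0.16,"z":0.17,"rx":0.37,"ry":-0.05,"rz":-0.19},{"x":-0.77,"y":0.16,"z":0.18,"rx":0.38,"ry":-0.04,"rz":-0.18}]
16 rows; end [ 0.5278 -0.3194  0.1231]
```

View pics/pre.png

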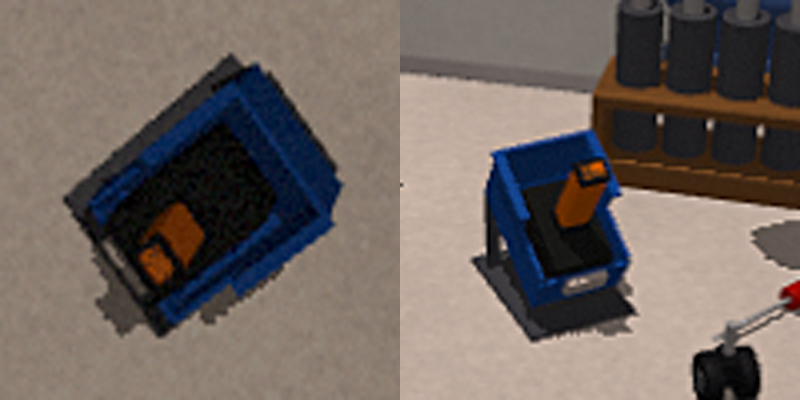

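The calls were refused, so the picture still shows the untouched bin with the handle at left (165,240) and right (580,190). I'll try a single row with every key.

Emit:
play_rows([
  {"x": -0.5, "y": 0.8, "z": -0.46, "rx": 0, "ry": 0, "rz": 0, "gripper": 1},
])

```text
t: 0.32
eef_pos: [0.2564, -0.5434, 0.243]
tcp_rot: [0.647, -3.073, -0.006]
ft_force: [1.5, 1.0, 0.8]
opening: 0.085
grasp_force: 0.0
```

```bash
python3 - <<'E'
s=open("plan.py").read()
s=s.replace('[*s,*t]) if v_}','[*s,*t])}').replace('if grip is not None:row["gripper"]=grip','row["gripper"]=G if grip is None else grip').replace("import json,sys","import json,sys\nG=1")
s=s.replace("{k_:float(v_) for","{k_:float(v_)+0. for")
open("plan.py","w").write(s)
E
python3 - <<'E'
from plan import *
p1,r1=binpose(.100+.11);p2,_=binpose(.100)
p0,r0=cur()
plan([(np.array([.27,-.43,.29]),r0),(p1,r1)])
E
```

```text
[{"x":-0.48,"y":0.82,"z":-0.39,"rx":0.0,"ry":0.0,"rz":0.0,"gripper":1},{"x":-0.49,"y":0.82,"z":-0.39,"rx":0.0,"ry":0.0,"rz":0.0,"gripper":1},{"x":-0.48,"y":0.82,"z":-0.39,"rx":0.0,"ry":0.0,"rz":0.0,"gripper":1},{"x":-0.49,"y":0.82,"z":-0.39,"rx":0.0,"ry":0.0,"rz":0.0,"gripper":1},{"x":-0.89,"y":0.17,"z":0.24,"rx":0.6,"ry":-0.08,"rz":-0.3,"gripper":1},{"x":-0.89,"y":0.16,"z":0.24,"rx":0.6,"ry":-0.08,"rz":-0.3,"gripper":1},{"x":-0.89,"y":0.14,"z":0.23,"rx":0.6,"ry":-0.08,"rz":-0.3,"gripper":1},{"x":-0.89,"y":0.13,"z":0.23,"rx":0.6,"ry":-0.08,"rz":-0.3,"gripper":1}]
[{"x":-0.9,"y":0.12,"z":0.23,"rx":0.6,"ry":-0.08,"rz":-0.3,"gripper":1},{"x":-0.9,"y":0.11,"z":0.23,"rx":0.6,"ry":-0.08,"rz":-0.3,"gripper":1},{"x":-0.9,"y":0.1,"z":0.24,"rx":0.6,"ry":-0.08,"rz":-0.3,"gripper":1},{"x":-0.9,"y":0.09,"z":0.24,"rx":0.6,"ry":-0.08,"rz":-0.3,"gripper":1},{"x":-0.89,"y":0.08,"z":0.23,"rx":0.61,"ry":-0.09,"rz":-0.3,"gripper":1},{"x":-0.9,"y":0.07,"z":0.24,"rx":0.6,"ry":-0.08,"rz":-0.31,"gripper":1}]
14 rows; end [ 0.4933 -0.2767  0.2187]
```

Emit:
play_rows([
  {"x": -0.48, "y": 0.82, "z": -0.39, "rx": 0, "ry": 0, "rz": 0, "gripper": 1},
  {"x": -0.49, "y": 0.82, "z": -0.39, "rx": 0, "ry": 0, "rz": 0, "gripper": 1},
  {"x": -0.48, "y": 0.82, "z": -0.39, "rx": 0, "ry": 0, "rz": 0, "gripper": 1},
  {"x": -0.49, "y": 0.82, "z": -0.39, "rx": 0, "ry": 0, "rz": 0, "gripper": 1},
  {"x": -0.89, "y": 0.17, "z": 0.24, "rx": 0.6, "ry": -0.08, "rz": -0.3, "gripper": 1},
  {"x": -0.89, "y": 0.16, "z": 0.24, "rx": 0.6, "ry": -0.08, "rz": -0.3, "gripper": 1},
  {"x": -0.89, "y": 0.14, "z": 0.23, "rx": 0.6, "ry": -0.08, "rz": -0.3, "gripper": 1},
  {"x": -0.89, "y": 0.13, "z": 0.23, "rx": 0.6, "ry": -0.08, "rz": -0.3, "gripper": 1},
])

```text
t: 1.32
eef_pos: [0.3602, -0.3679, 0.2633]
tcp_rot: [-0.789, 2.951, -0.308]
ft_force: [0.6, -0.0, -0.1]
opening: 0.0852
grasp_force: 0.0
```

Emit:
play_rows([
  {"x": -0.9, "y": 0.12, "z": 0.23, "rx": 0.6, "ry": -0.08, "rz": -0.3, "gripper": 1},
  {"x": -0.9, "y": 0.11, "z": 0.23, "rx": 0.6, "ry": -0.08, "rz": -0.3, "gripper": 1},
  {"x": -0.9, "y": 0.1, "z": 0.24, "rx": 0.6, "ry": -0.08, "rz": -0.3, "gripper": 1},
  {"x": -0.9, "y": 0.09, "z": 0.24, "rx": 0.6, "ry": -0.08, "rz": -0.3, "gripper": 1},
  {"x": -0.89, "y": 0.08, "z": 0.23, "rx": 0.61, "ry": -0.09, "rz": -0.3, "gripper": 1},
  {"x": -0.9, "y": 0.07, "z": 0.24, "rx": 0.6, "ry": -0.08, "rz": -0.31, "gripper": 1},
  {"x": 0, "y": 0, "z": 0, "rx": 0, "ry": 0, "rz": 0, "gripper": 1},
])

```text
t: 2.2
eef_pos: [0.4925, -0.2757, 0.2188]
tcp_rot: [-0.972, 2.709, -0.73]
ft_force: [-0.8, -0.4, -0.4]
opening: 0.0853
grasp_force: 0.0
```

```bash
python3 - <<'E'
from plan import *
s=robot.get_state();print(s["t"],s["joints"].round(3),s["eef_pos"])
p2,r1=binpose(.100)
p,r=cur();print(R.from_matrix(r.T@r1).as_rotvec(degrees=True))
plan([(p2,r1,.022)])
ims=[]
for n,box in(("top",(340,140,120,100)),("side",(255,80,120,100))):
    im=grab(n)[0][box[1]:box[1]+box[3],box[0]:box[0]+box[2]];ims.append(cv2.resize(im,(400,333),interpolation=cv2.INTER_CUBIC))
cv2.imwrite("pics/pre2.png",np.hstack(ims))
E
```

```text
2.2 [-0.152  0.094 -0.792  0.915 -0.439 -1.524] [ 0.49254611 -0.27573911  0.21879518]
[-0.09949761 -0.06196681  0.31712017]
[{"x":0.0,"y":0.0,"z":0.62,"rx":0.0,"ry":0.0,"rz":0.01,"gripper":1},{"x":0.0,"y":0.0,"z":0.61,"rx":0.0,"ry":0.0,"rz":0.01,"gripper":1},{"x":0.0,"y":-0.01,"z":0.62,"rx":0.0,"ry":0.0,"rz":0.01,"gripper":1},{"x":0.0,"y":0.0,"z":0.61,"rx":-0.01,"ry":0.0,"rz":0.01,"gripper":1},{"x":0.0,"y":-0.01,"z":0.62,"rx":0.0,"ry":-0.01,"rz":0.01,"gripper":1},{"x":0.0,"y":0.0,"z":0.61,"rx":-0.01,"ry":0.0,"rz":0.01,"gripper":1}]
6 rows; end [ 0.5278 -0.3192  0.1233]
```

View pics/pre2.png

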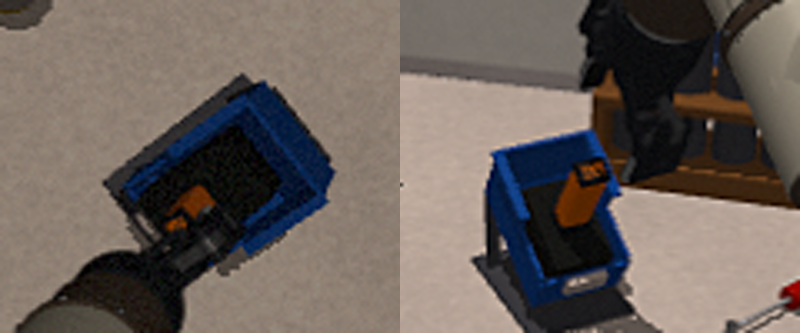

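The left view shows the fingers over the handle at (185,225). The right view shows the two finger tips straddling the line of the handle, near (595,80) and (640,175). I'm descending along the handle's axis.

Emit:
play_rows([
  {"x": 0, "y": 0, "z": 0.62, "rx": 0, "ry": 0, "rz": 0, "gripper": 1},
  {"x": 0, "y": 0, "z": 0.62, "rx": 0, "ry": 0, "rz": 0, "gripper": 1},
  {"x": 0, "y": 0, "z": 0.62, "rx": 0, "ry": 0, "rz": 0.03, "gripper": 1},
  {"x": 0, "y": 0, "z": 0.61, "rx": 0, "ry": 0, "rz": 0.03, "gripper": 1},
  {"x": 0, "y": 0, "z": 0.61, "rx": 0, "ry": 0, "rz": 0, "gripper": 1},
  {"x": 0, "y": -0.02, "z": 0.61, "rx": 0, "ry": 0, "rz": 0, "gripper": 1},
  {"x": 0, "y": 0, "z": 0, "rx": 0, "ry": 0, "rz": 0, "gripper": 1},
])

```text
t: 3.18
eef_pos: [0.5286, -0.3226, 0.1251]
tcp_rot: [-0.955, 2.711, -0.732]
ft_force: [0.8, -0.2, 0.9]
opening: 0.0854
grasp_force: 0.0
```

```bash
python3 - <<'E'
from plan import *
s=robot.get_state();print(s["t"],s["eef_pos"],s["ft_force"])
ims=[]
for n,box in(("top",(340,140,120,100)),("side",(255,80,100,83))):
    im=grab(n)[0][box[1]:box[1]+box[3],box[0]:box[0]+box[2]];ims.append(cv2.resize(im,(400,333),interpolation=cv2.INTER_CUBIC))
cv2.imwrite("pics/at.png",np.hstack(ims))
E
```

```text
3.175 [ 0.52859969 -0.32258206  0.1251207 ] [ 0.80114645 -0.20161916  0.87874742]
```

View pics/at.png

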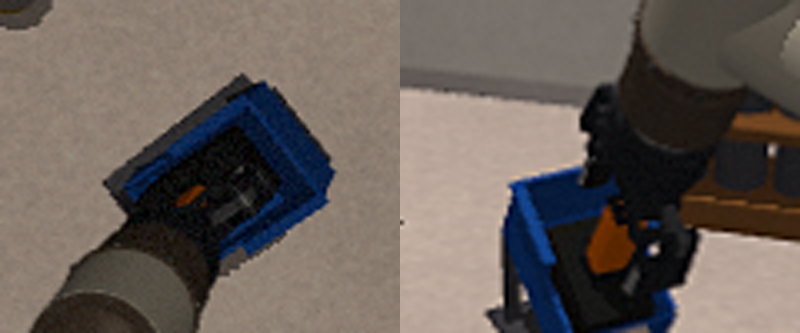

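```bash
python3 - <<'E'
from plan import *
p,r=cur();c=robot.get_calibration("side");ct=robot.get_calibration("top")
b=Rb(BIN[2]);g=p-r[:,2]*.019
print("grasp pt in bin",(b.T@(g-BIN[[0,1,3]])).round(4),R.from_matrix(r.T@binpose(.1)[1]).as_rotvec(degrees=True).round(2))
for z in(-.013,-.04):
  for y in(-.05,.05):
    q=p+r@[0,y,z];print(z,y,((proj(q[None],c)[0]-[255,80])*4+[400,0]).round(),((proj(q[None],ct)[0]-[340,140])*10/3).round())
print("handle",[(proj((b@[-.0155,.002,h]+BIN[[0,1,3]])[None],c)[0]-[255,80])*4+[400,0] for h in(.06,.1)])
E
```

```text
grasp pt in bin [-0.0124  0.0017  0.1014] [-0.3   0.   -0.31]
-0.013 -0.05 [586. 178.] [249. 175.]
-0.013 0.05 [635. 291.] [143. 247.]
-0.04 -0.05 [594. 159.] [243. 184.]
-0.04 0.05 [644. 273.] [135. 257.]
handle [array([600.64027362, 261.16320914]), array([612.8345238 , 234.41755571])]
```

The near finger tip sits at (633,287), as predicted, and the handle is between the pads. I'm centring by 3 mm and closing.

Emit:
play_rows([
  {"x": 0, "y": 0.1, "z": 0, "rx": 0, "ry": 0, "rz": 0, "gripper": 1},
  {"x": 0, "y": 0, "z": 0, "rx": 0, "ry": 0, "rz": 0, "gripper": 0},
  {"x": 0, "y": 0, "z": 0, "rx": 0, "ry": 0, "rz": 0, "gripper": 0},
  {"x": 0, "y": 0, "z": 0, "rx": 0, "ry": 0, "rz": 0, "gripper": 0},
  {"x": 0, "y": 0, "z": 0, "rx": 0, "ry": 0, "rz": 0, "gripper": 0},
  {"x": 0, "y": 0, "z": 0, "rx": 0, "ry": 0, "rz": 0, "gripper": 0},
], squeeze=110)

```text
t: 4.03
eef_pos: [0.5279, -0.3185, 0.1246]
tcp_rot: [-0.958, 2.708, -0.733]
ft_force: [0.0, 0.2, 4.0]
opening: 0.0211
grasp_force: 104.6
```

```bash
cat >> plan.py <<'E'
def inbin():
    p,r=cur();b=Rb(BIN[2]);g=p-r[:,2]*.019
    return (b.T@(g-BIN[[0,1,3]])).round(4),R.from_matrix(r.T@binpose(.1)[1]).as_rotvec(degrees=True).round(2)
E
python3 - <<'E'
from plan import *
s=robot.get_state();print({k:np.round(s[k],3).tolist() for k in("t","eef_pos","tcp_rot","ft_force","ft_torque","opening","grasp_force","joints")},inbin())
E
```

```text
{'t': 4.025, 'eef_pos': [0.528, -0.318, 0.125], 'tcp_rot': [-0.958, 2.708, -0.733], 'ft_force': [0.021, 0.167, 4.035], 'ft_torque': [0.459, 0.408, -0.06], 'opening': 0.021, 'grasp_force': 104.646, 'joints': [-0.575, 0.291, -0.842, 1.994, -0.17, -2.275]} (array([-0.0155,  0.0025,  0.1015]), array([-0.34,  0.05, -0.2 ]))
```

```bash
cat >> plan.py <<'E'
JC=np.array([.656,.162]);JT=-.177
def jpose(x,y,z,face):  # mallet centre in jig frame, tcp height, face: jig heading (deg) of mallet +x
    c,s=np.cos(JT),np.sin(JT);xy=JC+np.array([[c,-s],[s,c]])@[x,y]
    h=JT+np.radians(face);mx=np.array([np.cos(h),np.sin(h),0]);my=np.array([-mx[1],mx[0],0])
    return np.array([*xy,z]),np.column_stack([-my,-mx,[0,0,-1]])
def injig():
    p,r=cur();c,s=np.cos(JT),np.sin(JT);return (np.array([[c,s],[-s,c]])@(p[:2]-JC)).round(4),p[2].round(4)
E
python3 - <<'E'
from plan import *
P=np.load("top0.npy");im=cv2.imread("pics/top0.png")
m=(P[...,2]>.06)&(P[...,0]>.55)&(P[...,0]<.69)&(P[...,1]>-.25)&(P[...,1]<-.1);print("glue",np.percentile(P[m],[2,50,98],axis=0).round(3).tolist())
p,r=cur();up=p-r[:,2]*.125
np.save("grasp.npy",np.array([*p,*R.from_matrix(r).as_rotvec()]))
e=plan([(up,r,.03)],grip=0)
q,rr=jpose(-.19,-.27,.16,0);print(q)
e=plan([(q,rr,.04)],start=e,grip=0)
E
```

```text
Traceback (most recent call last):
IndexError: index -1 is out of bounds for axis 0 with size 0
```

```bash
python3 - <<'E'
from plan import *
P=np.load("top0.npy")
print("glue",P[128,347],P[135,340], "bin rear", P[170,420])
p,r=cur();up=p-r[:,2]*.125
np.save("grasp.npy",np.array([*p,*R.from_matrix(r).as_rotvec()]))
e=plan([(up,r,.03)],grip=0)
q,rr=jpose(-.19,-.27,.16,0);print(q)
e=plan([(q,rr,.04)],start=e,grip=0)
E
```

```text
glue [ 0.71392637 -0.18243312  0.1348569 ] [ 0.7025348  -0.16995829  0.0973601 ] bin rear [ 0.61430752 -0.37629913  0.11310329]
[{"x":0.0,"y":0.0,"z":-0.83,"rx":0.0,"ry":0.0,"rz":0.0,"gripper":0},{"x":0.0,"y":0.0,"z":-0.83,"rx":0.0,"ry":0.0,"rz":0.0,"gripper":0},{"x":0.0,"y":0.0,"z":-0.84,"rx":0.0,"ry":0.0,"rz":0.0,"gripper":0},{"x":0.0,"y":0.0,"z":-0.83,"rx":0.0,"ry":0.0,"rz":0.0,"gripper":0},{"x":0.0,"y":0.0,"z":-0.84,"rx":0.0,"ry":0.0,"rz":0.0,"gripper":0}]
5 rows; end [ 0.4879 -0.2695  0.2326]
[ 0.42142764 -0.07032694  0.16      ]
[{"x":-0.27,"y":0.76,"z":-0.14,"rx":-0.65,"ry":-0.24,"rz":-0.89,"gripper":0},{"x":-0.33,"y":0.75,"z":-0.09,"rx":-0.65,"ry":-0.24,"rz":-0.89,"gripper":0},{"x":-0.39,"y":0.72,"z":-0.04,"rx":-0.65,"ry":-0.24,"rz":-0.89,"gripper":0},{"x":-0.45,"y":0.69,"z":0.01,"rx":-0.64,"ry":-0.24,"rz":-0.88,"gripper":0},{"x":-0.5,"y":0.65,"z":0.06,"rx":-0.65,"ry":-0.24,"rz":-0.89,"gripper":0},{"x":-0.55,"y":0.61,"z":0.11,"rx":-0.65,"ry":-0.23,"rz":-0.88,"gripper":0},{"x":-0.59,"y":0.56,"z":0.15,"rx":-0.64,"ry":-0.23,"rz":-0.89,"gripper":0},{"x":-0.62,"y":0.5,"z":0.2,"rx":-0.65,"ry":-0.24,"rz":-0.88,"gripper":0}]
[{"x":-0.66,"y":0.43,"z":0.24,"rx":-0.64,"ry":-0.23,"rz":-0.89,"gripper":0}]
9 rows; end [ 0.4215 -0.0703  0.1599]
```

Emit:
play_rows([
  {"x": 0, "y": 0, "z": -0.4, "rx": 0, "ry": 0, "rz": 0, "gripper": 0},
  {"x": 0, "y": 0, "z": -0.7, "rx": 0, "ry": 0, "rz": 0, "gripper": 0},
  {"x": 0, "y": 0, "z": -0.8, "rx": 0, "ry": 0, "rz": 0, "gripper": 0},
  {"x": 0, "y": 0, "z": -0.8, "rx": 0, "ry": 0, "rz": 0, "gripper": 0},
  {"x": 0, "y": 0, "z": -0.8, "rx": 0, "ry": 0, "rz": 0, "gripper": 0},
  {"x": 0, "y": 0, "z": -0.7, "rx": 0, "ry": 0, "rz": 0, "gripper": 0},
  {"x": 0, "y": 0, "z": 0, "rx": 0, "ry": 0, "rz": 0, "gripper": 0},
])

```text
t: 4.9
eef_pos: [0.487, -0.2679, 0.2319]
tcp_rot: [-0.96, 2.708, -0.729]
ft_force: [0.1, -0.2, -5.0]
opening: 0.0206
grasp_force: 106.0
```

```bash
python3 - <<'E'
from plan import *
s=robot.get_state();print(s["joints"].round(3),s["ft_force"].round(2),s["opening"],inbin())
q,rr=jpose(-.19,-.27,.16,0)
e=plan([(q,rr,.04)],grip=0)
E
```

```text
[-0.118  0.065 -0.779  0.854 -0.48  -1.493] [ 0.07 -0.2  -4.98] 0.02058314626073472 (array([-0.0182,  0.0027,  0.2269]), array([-0.19,  0.11, -0.16]))
[{"x":-0.27,"y":0.76,"z":-0.13,"rx":-0.64,"ry":-0.24,"rz":-0.89,"gripper":0},{"x":-0.33,"y":0.74,"z":-0.08,"rx":-0.64,"ry":-0.23,"rz":-0.88,"gripper":0},{"x":-0.39,"y":0.72,"z":-0.04,"rx":-0.64,"ry":-0.24,"rz":-0.89,"gripper":0},{"x":-0.45,"y":0.68,"z":0.01,"rx":-0.65,"ry":-0.23,"rz":-0.88,"gripper":0},{"x":-0.49,"y":0.65,"z":0.06,"rx":-0.64,"ry":-0.24,"rz":-0.89,"gripper":0},{"x":-0.54,"y":0.6,"z":0.1,"rx":-0.65,"ry":-0.23,"rz":-0.88,"gripper":0},{"x":-0.58,"y":0.55,"z":0.15,"rx":-0.64,"ry":-0.24,"rz":-0.89,"gripper":0},{"x":-0.62,"y":0.49,"z":0.19,"rx":-0.65,"ry":-0.23,"rz":-0.88,"gripper":0}]
[{"x":-0.66,"y":0.43,"z":0.23,"rx":-0.64,"ry":-0.24,"rz":-0.89,"gripper":0}]
9 rows; end [ 0.4215 -0.0703  0.1601]
```

Emit:
play_rows([
  {"x": -0.27, "y": 0.76, "z": -0.13, "rx": -0.64, "ry": -0.24, "rz": -0.89, "gripper": 0},
  {"x": -0.33, "y": 0.74, "z": -0.08, "rx": -0.64, "ry": -0.23, "rz": -0.88, "gripper": 0},
  {"x": -0.39, "y": 0.72, "z": -0.04, "rx": -0.64, "ry": -0.24, "rz": -0.89, "gripper": 0},
  {"x": -0.45, "y": 0.68, "z": 0.01, "rx": -0.65, "ry": -0.23, "rz": -0.88, "gripper": 0},
  {"x": -0.49, "y": 0.65, "z": 0.06, "rx": -0.64, "ry": -0.24, "rz": -0.89, "gripper": 0},
  {"x": -0.54, "y": 0.6, "z": 0.1, "rx": -0.65, "ry": -0.23, "rz": -0.88, "gripper": 0},
  {"x": -0.58, "y": 0.55, "z": 0.15, "rx": -0.64, "ry": -0.24, "rz": -0.89, "gripper": 0},
  {"x": -0.62, "y": 0.49, "z": 0.19, "rx": -0.65, "ry": -0.23, "rz": -0.88, "gripper": 0},
])

```text
t: 5.9
eef_pos: [0.4277, -0.0938, 0.1664]
tcp_rot: [-1.911, 2.473, -0.084]
ft_force: [-0.6, -0.1, -4.3]
opening: 0.0206
grasp_force: 106.0
```

Emit:
play_rows([
  {"x": -0.66, "y": 0.43, "z": 0.23, "rx": -0.64, "ry": -0.24, "rz": -0.89, "gripper": 0},
  {"x": 0, "y": 0, "z": 0, "rx": 0, "ry": 0, "rz": 0, "gripper": 0},
])

```text
t: 6.15
eef_pos: [0.4214, -0.0717, 0.1585]
tcp_rot: [2.011, -2.408, -0.001]
ft_force: [-0.5, 0.6, -3.5]
opening: 0.0206
grasp_force: 106.0
```

```bash
python3 - <<'E'
from plan import *
s=robot.get_state();print(s["t"],s["joints"].round(3),s["ft_force"].round(2),s["opening"],injig())
ims=[]
for n,box in(("top",(200,120,200,166)),("side",(200,80,200,166))):
    im=grab(n)[0][box[1]:box[1]+box[3],box[0]:box[0]+box[2]];ims.append(cv2.resize(im,(400,333),interpolation=cv2.INTER_CUBIC))
cv2.imwrite("pics/up.png",np.hstack(ims))
q,rr=jpose(-.19,-.27,.10,0)
e=plan([(q,rr,.03)],grip=0)
E
```

```text
6.15 [ 0.216  0.123 -0.557  0.002 -0.895 -0.396] [-0.5   0.64 -3.48] 0.020643549931200045 (array([-0.1898, -0.2713]), np.float64(0.1585))
[{"x":-0.02,"y":0.0,"z":0.66,"rx":0.0,"ry":-0.01,"rz":-0.01,"gripper":0},{"x":-0.02,"y":0.01,"z":0.66,"rx":0.01,"ry":-0.01,"rz":-0.01,"gripper":0},{"x":-0.02,"y":0.0,"z":0.66,"rx":0.0,"ry":-0.01,"rz":-0.01,"gripper":0}]
3 rows; end [ 0.4215 -0.0705  0.1   ]
```

View pics/up.png

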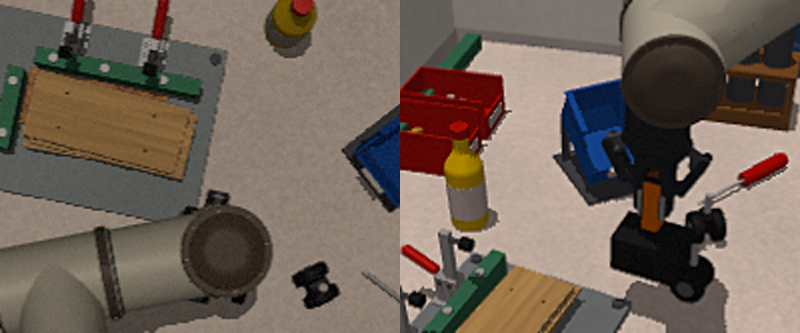

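The mallet hangs upright in the grip, head at (650,260) in the right view, with a caster close by. I'm checking caster clearance before the bench touch.

```bash
python3 - <<'E'
from plan import *
P=np.load("top0.npy")
w=P[235:290,295:380].reshape(-1,3);m=(w[:,2]>.015);print("casters",[np.percentile(w[m&s],[2,98],axis=0).round(3).tolist() for s in(w[:,1]>-.14,w[:,1]<-.14)])
m=(P[...,0]>.35)&(P[...,0]<.5)&(P[...,1]>-.16)&(P[...,1]<0)&(P[...,2]>.01);print(m.sum(),P[m].min(0) if m.any() else "")
print(robot.get_state()["ft_force"],robot.get_state()["eef_pos"])
q,rr=jpose(-.16,-.30,.10,0);print(q);e=plan([(q,rr,.03)],grip=0)
E
```

```text
casters [[[0.346, -0.138, 0.024], [0.396, -0.091, 0.081]], [[0.344, -0.259, 0.024], [0.399, -0.141, 0.082]]]
632 [ 0.35024068 -0.14445745  0.01000391]
[-0.08647821  0.541363   -4.41447262] [ 0.42159789 -0.07220364  0.15937412]
[ 0.44567661 -0.10514055  0.1       ]
[{"x":0.31,"y":-0.33,"z":0.66,"rx":0.0,"ry":-0.01,"rz":-0.01,"gripper":0},{"x":0.31,"y":-0.33,"z":0.66,"rx":0.01,"ry":-0.01,"rz":-0.01,"gripper":0},{"x":0.31,"y":-0.33,"z":0.66,"rx":0.0,"ry":-0.01,"rz":-0.01,"gripper":0}]
3 rows; end [ 0.4458 -0.105   0.1   ]
```

```bash
python3 - <<'E'
from plan import *
q,rr=jpose(-.125,-.315,.15,0);q2=q.copy();q2[2]=.096;print(q)
e=plan([(q,rr,.04),(q2,rr,.02)],grip=0)
E
```

```text
[ 0.47748862 -0.1260689   0.15      ]
[{"x":0.48,"y":-0.72,"z":0.1,"rx":0.0,"ry":-0.01,"rz":-0.01,"gripper":0},{"x":0.48,"y":-0.72,"z":0.11,"rx":0.01,"ry":-0.01,"rz":-0.01,"gripper":0},{"x":0.48,"y":-0.71,"z":0.1,"rx":0.0,"ry":-0.01,"rz":-0.01,"gripper":0},{"x":0.0,"y":0.0,"z":0.6,"rx":0.0,"ry":0.0,"rz":0.0,"gripper":0},{"x":0.0,"y":0.0,"z":0.6,"rx":0.0,"ry":0.0,"rz":0.0,"gripper":0},{"x":-0.01,"y":0.0,"z":0.6,"rx":0.0,"ry":0.0,"rz":0.0,"gripper":0}]
6 rows; end [ 0.4774 -0.1259  0.0961]
```

Emit:
play_rows([
  {"x": 0.48, "y": -0.72, "z": 0.1, "rx": 0, "ry": 0, "rz": 0, "gripper": 0},
  {"x": 0.48, "y": -0.72, "z": 0.1, "rx": 0, "ry": 0, "rz": 0, "gripper": 0},
  {"x": 0.48, "y": -0.72, "z": 0.1, "rx": 0, "ry": 0, "rz": 0, "gripper": 0},
  {"x": 0, "y": 0, "z": 0.6, "rx": 0, "ry": 0, "rz": 0, "gripper": 0},
  {"x": 0, "y": 0, "z": 0.6, "rx": 0, "ry": 0, "rz": 0, "gripper": 0},
  {"x": 0, "y": 0, "z": 0.6, "rx": 0, "ry": 0, "rz": 0, "gripper": 0},
  {"x": 0, "y": 0, "z": 0, "rx": 0, "ry": 0, "rz": 0, "gripper": 0},
])

```text
t: 7.12
eef_pos: [0.4765, -0.1263, 0.0959]
tcp_rot: [2.01, -2.408, -0.002]
ft_force: [-0.4, 0.3, -4.2]
opening: 0.0209
grasp_force: 106.1
```

Emit:
play_rows([
  {"x": 0, "y": 0, "z": 0.1, "rx": 0, "ry": 0, "rz": 0, "gripper": 0},
  {"x": 0, "y": 0, "z": 0.1, "rx": 0, "ry": 0, "rz": 0, "gripper": 0},
  {"x": 0, "y": 0, "z": 0, "rx": 0, "ry": 0, "rz": 0, "gripper": 0},
])

```text
t: 7.5
eef_pos: [0.4782, -0.1254, 0.0916]
tcp_rot: [2.015, -2.41, 0.002]
ft_force: [-0.1, 0.5, -4.5]
opening: 0.0207
grasp_force: 106.1
```

Emit:
play_rows([
  {"x": 0, "y": 0, "z": 0.1, "rx": 0, "ry": 0, "rz": 0, "gripper": 0},
  {"x": 0, "y": 0, "z": 0.07, "rx": 0, "ry": 0, "rz": 0, "gripper": 0},
  {"x": 0, "y": 0, "z": 0, "rx": 0, "ry": 0, "rz": 0, "gripper": 0},
])

```text
t: 7.88
eef_pos: [0.478, -0.1254, 0.0861]
tcp_rot: [2.015, -2.409, 0.001]
ft_force: [0.1, -0.3, -4.5]
opening: 0.0212
grasp_force: 106.1
```

Emit:
play_rows([
  {"x": 0, "y": 0, "z": 0.05, "rx": 0, "ry": 0, "rz": 0, "gripper": 0},
  {"x": 0, "y": 0, "z": 0, "rx": 0, "ry": 0, "rz": 0, "gripper": 0},
])

```text
t: 8.12
eef_pos: [0.4781, -0.1254, 0.0847]
tcp_rot: [2.015, -2.409, 0.001]
ft_force: [-0.3, 0.5, -4.0]
opening: 0.0208
grasp_force: 106.1
```

Emit:
play_rows([
  {"x": 0, "y": 0, "z": 0.05, "rx": 0, "ry": 0, "rz": 0, "gripper": 0},
  {"x": 0, "y": 0, "z": 0, "rx": 0, "ry": 0, "rz": 0, "gripper": 0},
])

```text
t: 8.38
eef_pos: [0.4785, -0.1255, 0.0838]
tcp_rot: [2.015, -2.409, 0.002]
ft_force: [0.0, -0.1, 0.5]
opening: 0.021
grasp_force: 106.8
```

Emit:
play_rows([
  {"x": 0, "y": 0, "z": 0.05, "rx": 0, "ry": 0, "rz": 0, "gripper": 0},
  {"x": 0, "y": 0, "z": 0, "rx": 0, "ry": 0, "rz": 0, "gripper": 0},
])

```text
t: 8.62
eef_pos: [0.4785, -0.1256, 0.0838]
tcp_rot: [2.016, -2.409, 0.003]
ft_force: [-3.3, 0.5, 11.3]
opening: 0.0207
grasp_force: 108.2
```

```bash
python3 - <<'E'
from plan import *
p,r=cur();u=p.copy();u[2]=.125
q,rr=jpose(-.195,-.115,.125,0);q2=q.copy();q2[2]=.100;q3,_=jpose(-.155,-.115,.1,0)
e=plan([(u,r,.03),(q,rr,.045),(q2,rr,.03),(q3,rr,.015)],grip=0)
E
```

```text
[{"x":0.0,"y":0.0,"z":-0.69,"rx":0.0,"ry":0.0,"rz":0.0,"gripper":0},{"x":0.0,"y":0.0,"z":-0.68,"rx":0.0,"ry":0.0,"rz":0.0,"gripper":0},{"x":-0.95,"y":0.34,"z":0.0,"rx":0.0,"ry":0.0,"rz":0.0,"gripper":0},{"x":-0.95,"y":0.34,"z":0.0,"rx":0.0,"ry":0.0,"rz":0.0,"gripper":0},{"x":-0.95,"y":0.34,"z":0.0,"rx":0.0,"ry":0.0,"rz":0.0,"gripper":0},{"x":-0.95,"y":0.34,"z":0.0,"rx":0.0,"ry":0.0,"rz":0.0,"gripper":0},{"x":-0.95,"y":0.34,"z":-0.01,"rx":0.0,"ry":-0.01,"rz":0.0,"gripper":0},{"x":-0.95,"y":0.33,"z":0.0,"rx":-0.01,"ry":0.0,"rz":0.0,"gripper":0}]
[{"x":-0.94,"y":0.34,"z":-0.01,"rx":0.0,"ry":-0.01,"rz":-0.01,"gripper":0},{"x":0.0,"y":0.0,"z":0.84,"rx":0.0,"ry":0.0,"rz":0.0,"gripper":0},{"x":0.0,"y":-0.45,"z":0.0,"rx":0.0,"ry":0.0,"rz":0.0,"gripper":0},{"x":0.0,"y":-0.44,"z":0.0,"rx":0.0,"ry":0.0,"rz":0.0,"gripper":0},{"x":0.0,"y":-0.45,"z":0.0,"rx":0.0,"ry":0.0,"rz":0.0,"gripper":0}]
13 rows; end [0.4832 0.0761 0.0999]
```

Emit:
play_rows([
  {"x": 0, "y": 0, "z": -0.9, "rx": 0, "ry": 0, "rz": 0, "gripper": 0},
  {"x": 0, "y": 0, "z": -0.9, "rx": 0, "ry": 0, "rz": 0, "gripper": 0},
  {"x": -0.95, "y": 0.34, "z": -0.3, "rx": 0, "ry": 0, "rz": 0, "gripper": 0},
  {"x": -0.95, "y": 0.34, "z": 0, "rx": 0, "ry": 0, "rz": 0, "gripper": 0},
  {"x": -0.95, "y": 0.34, "z": 0, "rx": 0, "ry": 0, "rz": 0, "gripper": 0},
  {"x": -0.95, "y": 0.34, "z": 0, "rx": 0, "ry": 0, "rz": 0, "gripper": 0},
  {"x": -0.95, "y": 0.34, "z": 0, "rx": 0, "ry": 0, "rz": 0, "gripper": 0},
  {"x": -0.95, "y": 0.34, "z": 0, "rx": 0, "ry": 0, "rz": 0, "gripper": 0},
])

```text
t: 9.62
eef_pos: [0.4476, 0.0547, 0.1442]
tcp_rot: [2.014, -2.41, 0.001]
ft_force: [1.1, 0.1, -4.6]
opening: 0.021
grasp_force: 106.4
```

Emit:
play_rows([
  {"x": -0.94, "y": 0.34, "z": 0, "rx": 0, "ry": 0, "rz": 0, "gripper": 0},
  {"x": 0, "y": 0, "z": 0.7, "rx": 0, "ry": 0, "rz": 0, "gripper": 0},
  {"x": 0, "y": 0, "z": 0.6, "rx": 0, "ry": 0, "rz": 0, "gripper": 0},
  {"x": 0, "y": 0, "z": 0, "rx": 0, "ry": 0, "rz": 0, "gripper": 0},
])

```text
t: 10.12
eef_pos: [0.4418, 0.0827, 0.1042]
tcp_rot: [2.012, -2.407, -0.0]
ft_force: [-0.4, -0.4, -5.0]
opening: 0.0212
grasp_force: 106.1
```

```bash
python3 - <<'E'
from plan import *
s=robot.get_state();print(s["t"],injig(),s["ft_force"].round(1))
q3,rr=jpose(-.155,-.115,.1,0)
e=plan([(q3,rr,.015)],grip=0)
P=np.load("top0.npy")  # board raggedness from first depth
c,s=np.cos(JT),np.sin(JT);J=(P[...,:2]-JC)@np.array([[c,-s],[s,c]]);u,v,z=J[...,0],J[...,1],P[...,2]
for a in(-.03,-.08,-.13,-.18):
    m=(v>a-.01)&(v<a+.01)&(u>-.15)&(u<-.005)&(z>.024)&(z<.056);print("x range at y",a,np.percentile(u[m],[1,99]).round(4))
for a in(-.03,-.06,-.085):
    m=(u>a-.008)&(u<a+.008)&(v>-.26)&(v<-.002)&(z>.024)&(z<.056);print("y range at x",a,np.percentile(v[m],[1,99]).round(4))
E
```

```text
10.125 (array([-0.1969, -0.1158]), np.float64(0.1042)) [-0.4 -0.4 -5. ]
[{"x":-0.01,"y":-0.47,"z":0.04,"rx":0.01,"ry":-0.01,"rz":0.0,"gripper":0},{"x":-0.01,"y":-0.46,"z":0.05,"rx":0.01,"ry":-0.02,"rz":-0.01,"gripper":0},{"x":-0.01,"y":-0.47,"z":0.05,"rx":0.02,"ry":-0.01,"rz":0.0,"gripper":0}]
3 rows; end [0.4833 0.0762 0.0999]
x range at y -0.03 [-0.1068 -0.0064]
x range at y -0.08 [-0.1053 -0.0078]
x range at y -0.13 [-0.1037 -0.0105]
x range at y -0.18 [-0.106  -0.0132]
y range at x -0.03 [-0.2336 -0.0158]
y range at x -0.06 [-0.2331 -0.0136]
y range at x -0.085 [-0.2322 -0.0131]
```

Emit:
play_rows([
  {"x": 0, "y": -0.47, "z": 0.05, "rx": 0, "ry": 0, "rz": 0, "gripper": 0},
  {"x": 0, "y": -0.47, "z": 0.05, "rx": 0, "ry": 0, "rz": 0, "gripper": 0},
  {"x": 0, "y": -0.45, "z": 0.04, "rx": 0, "ry": 0, "rz": 0, "gripper": 0},
  {"x": 0, "y": -0.15, "z": 0, "rx": 0, "ry": 0, "rz": 0, "gripper": 0},
  {"x": 0, "y": -0.15, "z": 0, "rx": 0, "ry": 0, "rz": 0, "gripper": 0},
  {"x": 0, "y": -0.1, "z": 0, "rx": 0, "ry": 0, "rz": 0, "gripper": 0},
])

```text
t: 10.88
eef_pos: [0.4956, 0.0735, 0.1011]
tcp_rot: [2.014, -2.409, 0.001]
ft_force: [-1.8, 0.5, -4.9]
opening: 0.0208
grasp_force: 106.4
```

Emit:
play_rows([
  {"x": 0, "y": -0.1, "z": 0, "rx": 0, "ry": 0, "rz": 0, "gripper": 0},
  {"x": 0, "y": -0.1, "z": 0, "rx": 0, "ry": 0, "rz": 0, "gripper": 0},
])

```text
t: 11.12
eef_pos: [0.5017, 0.0726, 0.1013]
tcp_rot: [2.015, -2.409, 0.001]
ft_force: [-1.7, -0.8, -4.1]
opening: 0.021
grasp_force: 106.4
```

```bash
python3 - <<'E'
from plan import *
s=robot.get_state();print(s["t"],injig(),s["ft_force"].round(1),s["ft_torque"].round(2),s["opening"])
E
```

```text
11.125 (array([-0.1362, -0.1151]), np.float64(0.1013)) [-1.7 -0.8 -4.1] [ 0.02  0.73 -0.01] 0.020978541444690323
```

Emit:
play_rows([
  {"x": 0, "y": -0.04, "z": 0.04, "rx": 0, "ry": 0, "rz": 0, "gripper": 0},
  {"x": 0, "y": 0, "z": 0, "rx": 0, "ry": 0, "rz": 0, "gripper": 0},
])

```text
t: 11.38
eef_pos: [0.5028, 0.0724, 0.1]
tcp_rot: [2.014, -2.409, 0.001]
ft_force: [-1.8, 0.2, -4.2]
opening: 0.0206
grasp_force: 106.5
```

Emit:
play_rows([
  {"x": 0, "y": -0.04, "z": 0, "rx": 0, "ry": 0, "rz": 0, "gripper": 0},
  {"x": 0, "y": 0, "z": 0, "rx": 0, "ry": 0, "rz": 0, "gripper": 0},
])

```text
t: 11.62
eef_pos: [0.5037, 0.0722, 0.1]
tcp_rot: [2.014, -2.409, 0.0]
ft_force: [-2.2, 0.8, -3.8]
opening: 0.0207
grasp_force: 106.5
```

Emit:
play_rows([
  {"x": 0, "y": -0.04, "z": 0, "rx": 0, "ry": 0, "rz": 0, "gripper": 0},
  {"x": 0, "y": 0, "z": 0, "rx": 0, "ry": 0, "rz": 0, "gripper": 0},
])

```text
t: 11.88
eef_pos: [0.5056, 0.0721, 0.1001]
tcp_rot: [2.015, -2.41, 0.001]
ft_force: [-2.1, -0.3, -5.0]
opening: 0.0207
grasp_force: 106.5
```

Emit:
play_rows([
  {"x": 0, "y": -0.04, "z": 0, "rx": 0, "ry": 0, "rz": 0, "gripper": 0},
  {"x": 0, "y": 0, "z": 0, "rx": 0, "ry": 0, "rz": 0, "gripper": 0},
])

```text
t: 12.12
eef_pos: [0.5061, 0.0718, 0.1]
tcp_rot: [2.014, -2.409, 0.0]
ft_force: [-4.8, 1.2, -3.0]
opening: 0.0208
grasp_force: 106.6
```

Emit:
play_rows([
  {"x": 0, "y": -0.04, "z": 0, "rx": 0, "ry": 0, "rz": 0, "gripper": 0},
  {"x": 0, "y": 0, "z": 0, "rx": 0, "ry": 0, "rz": 0, "gripper": 0},
])

```text
t: 12.38
eef_pos: [0.5064, 0.0716, 0.0999]
tcp_rot: [2.013, -2.407, -0.001]
ft_force: [-7.0, 2.6, -2.0]
opening: 0.0209
grasp_force: 106.7
```

Emit:
play_rows([
  {"x": 0, "y": -0.04, "z": 0, "rx": 0, "ry": 0, "rz": 0, "gripper": 0},
  {"x": 0, "y": 0, "z": 0, "rx": 0, "ry": 0, "rz": 0, "gripper": 0},
])

```text
t: 12.62
eef_pos: [0.5065, 0.0715, 0.0996]
tcp_rot: [2.012, -2.406, -0.003]
ft_force: [-9.6, 4.1, -1.9]
opening: 0.0208
grasp_force: 106.8
```

```bash
python3 - <<'E'
from plan import *
s=robot.get_state();print(s["t"],injig(),s["ft_force"].round(1),s["ft_torque"].round(2),s["opening"])
im,d,c=grab("top");cv2.imwrite("pics/t1.png",im)
P=cloud(d,c);co,si=np.cos(JT),np.sin(JT);J=(P[...,:2]-JC)@np.array([[co,-si],[si,co]]);u,v,z=J[...,0],J[...,1],P[...,2]
for a in(-.03,-.18,-.2):
    m=(v>a-.01)&(v<a+.01)&(u>-.15)&(u<-.005)&(z>.024)&(z<.056);print("x range at y",a,np.percentile(u[m],[1,99]).round(4),m.sum())
cv2.imwrite("pics/c1.png",cv2.resize(im[130:230,170:320],(800,533),interpolation=cv2.INTER_CUBIC))
E
```

```text
12.625 (array([-0.1312, -0.1154]), np.float64(0.0996)) [-9.6  4.1 -1.9] [1.49 3.09 0.25] 0.020815486257761723
x range at y -0.03 [-0.0859 -0.0056] 222
x range at y -0.18 [-0.0854 -0.006 ] 222
x range at y -0.2 [-0.0853 -0.0062] 225
```

View pics/c1.png

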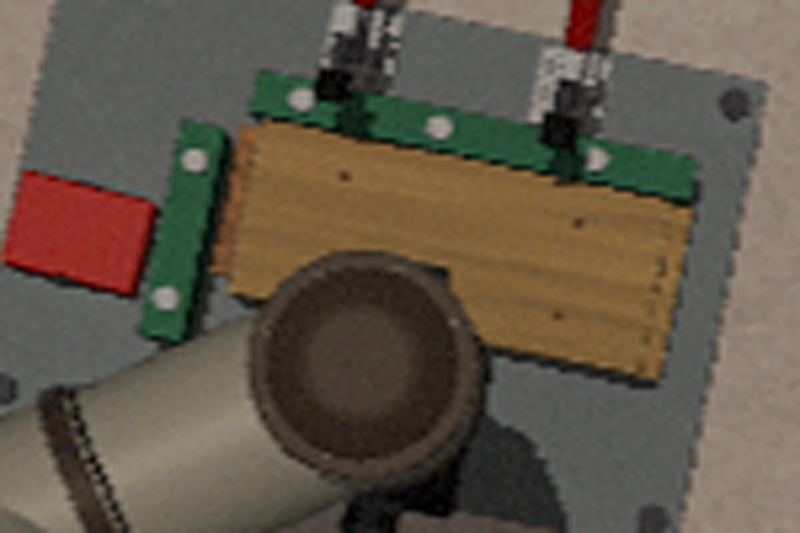

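The pack's upper edge now lies on the back fence along its whole length, from (265,122) to (690,205). The end gap at (230,200) is still open. I'm pressing a little harder, then backing off.

Emit:
play_rows([
  {"x": 0, "y": -0.1, "z": 0, "rx": 0, "ry": 0, "rz": 0, "gripper": 0},
  {"x": 0, "y": -0.1, "z": 0, "rx": 0, "ry": 0, "rz": 0, "gripper": 0},
  {"x": 0, "y": 0, "z": 0, "rx": 0, "ry": 0, "rz": 0, "gripper": 0},
])

```text
t: 13.05
eef_pos: [0.5073, 0.0705, 0.0983]
tcp_rot: [2.005, -2.401, -0.014]
ft_force: [-20.8, 11.1, 3.5]
opening: 0.0208
grasp_force: 107.8
```

Emit:
play_rows([
  {"x": 0, "y": 0.3, "z": 0, "rx": 0, "ry": 0, "rz": 0, "gripper": 0},
  {"x": 0, "y": 0.8, "z": 0, "rx": 0, "ry": 0, "rz": 0, "gripper": 0},
  {"x": 0, "y": 0.8, "z": -0.4, "rx": 0, "ry": 0, "rz": 0, "gripper": 0},
  {"x": 0, "y": 0, "z": 0, "rx": 0, "ry": 0, "rz": 0, "gripper": 0},
])

```text
t: 13.55
eef_pos: [0.4601, 0.0814, 0.1139]
tcp_rot: [-2.014, 2.404, -0.005]
ft_force: [0.8, -0.1, -4.2]
opening: 0.0212
grasp_force: 106.8
```

```bash
python3 - <<'E'
from plan import *
s=robot.get_state();print(s["t"],injig(),s["ft_force"].round(1),s["ft_torque"].round(2),s["opening"],s["joints"].round(2))
# to the -y end, mallet +x face toward jig +y, high transit
a,ra=jpose(-.19,-.19,.16,45);b,rb=jpose(-.045,-.315,.16,90);cc,_=jpose(-.045,-.315,.1,90)
e=plan([(a,ra,.045),(b,rb,.045),(cc,rb,.03)],grip=0)
E
```

```text
13.55 (array([-0.1786, -0.1139]), np.float64(0.1139)) [ 0.8 -0.1 -4.2] [ 0.01 -0.12  0.03] 0.021218077643807835 [ 0.53  0.25 -0.54  0.   -0.78 -0.7 ]
[{"x":0.25,"y":0.04,"z":-0.15,"rx":-0.01,"ry":0.0,"rz":-0.9,"gripper":0},{"x":0.25,"y":0.06,"z":-0.16,"rx":-0.01,"ry":0.0,"rz":-0.9,"gripper":0},{"x":0.24,"y":0.08,"z":-0.15,"rx":-0.01,"ry":0.0,"rz":-0.9,"gripper":0},{"x":0.24,"y":0.09,"z":-0.15,"rx":-0.01,"ry":0.0,"rz":-0.9,"gripper":0},{"x":0.23,"y":0.11,"z":-0.16,"rx":-0.01,"ry":0.0,"rz":-0.9,"gripper":0},{"x":0.22,"y":0.13,"z":-0.15,"rx":0.0,"ry":0.0,"rz":-0.9,"gripper":0},{"x":0.21,"y":0.15,"z":-0.16,"rx":-0.01,"ry":0.0,"rz":-0.9,"gripper":0},{"x":0.2,"y":0.17,"z":-0.15,"rx":0.0,"ry":0.0,"rz":-0.9,"gripper":0}]
[{"x":0.18,"y":0.18,"z":-0.16,"rx":-0.01,"ry":0.0,"rz":-0.9,"gripper":0},{"x":0.17,"y":0.19,"z":-0.15,"rx":0.0,"ry":0.0,"rz":-0.89,"gripper":0},{"x":0.64,"y":-0.05,"z":0.0,"rx":0.0,"ry":0.0,"rz":-0.9,"gripper":0},{"x":0.64,"y":0.0,"z":0.0,"rx":0.0,"ry":0.0,"rz":-0.9,"gripper":0},{"x":0.64,"y":0.05,"z":0.0,"rx":0.0,"ry":0.0,"rz":-0.9,"gripper":0},{"x":0.63,"y":0.1,"z":0.0,"rx":0.0,"ry":0.0,"rz":-0.9,"gripper":0},{"x":0.62,"y":0.15,"z":0.0,"rx":0.0,"ry":0.0,"rz":-0.9,"gripper":0},{"x":0.6,"y":0.2,"z":0.0,"rx":0.0,"ry":0.0,"rz":-0.9,"gripper":0}]
[{"x":0.59,"y":0.25,"z":0.0,"rx":0.0,"ry":0.0,"rz":-0.9,"gripper":0},{"x":0.56,"y":0.3,"z":0.0,"rx":0.0,"ry":0.0,"rz":-0.9,"gripper":0},{"x":0.54,"y":0.34,"z":0.0,"rx":0.0,"ry":0.0,"rz":-0.9,"gripper":0},{"x":0.51,"y":0.37,"z":0.0,"rx":-0.01,"ry":0.0,"rz":-0.9,"gripper":0},{"x":0.0,"y":0.0,"z":0.67,"rx":0.0,"ry":0.0,"rz":0.0,"gripper":0},{"x":0.0,"y":0.0,"z":0.66,"rx":0.0,"ry":0.0,"rz":0.0,"gripper":0},{"x":0.0,"y":0.0,"z":0.67,"rx":0.0,"ry":0.0,"rz":0.0,"gripper":0}]
23 rows; end [ 0.5561 -0.14    0.0999]
```

Emit:
play_rows([
  {"x": 0.25, "y": 0.04, "z": -0.15, "rx": 0, "ry": 0, "rz": -0.9, "gripper": 0},
  {"x": 0.25, "y": 0.06, "z": -0.16, "rx": 0, "ry": 0, "rz": -0.9, "gripper": 0},
  {"x": 0.24, "y": 0.08, "z": -0.15, "rx": 0, "ry": 0, "rz": -0.9, "gripper": 0},
  {"x": 0.24, "y": 0.09, "z": -0.15, "rx": 0, "ry": 0, "rz": -0.9, "gripper": 0},
  {"x": 0.23, "y": 0.11, "z": -0.16, "rx": 0, "ry": 0, "rz": -0.9, "gripper": 0},
  {"x": 0.22, "y": 0.13, "z": -0.15, "rx": 0, "ry": 0, "rz": -0.9, "gripper": 0},
  {"x": 0.21, "y": 0.15, "z": -0.16, "rx": 0, "ry": 0, "rz": -0.9, "gripper": 0},
  {"x": 0.2, "y": 0.17, "z": -0.15, "rx": 0, "ry": 0, "rz": -0.9, "gripper": 0},
])

```text
t: 14.55
eef_pos: [0.4415, 0.0223, 0.15]
tcp_rot: [-2.662, 1.664, -0.007]
ft_force: [0.5, -0.1, -4.4]
opening: 0.0207
grasp_force: 106.8
```

Emit:
play_rows([
  {"x": 0.18, "y": 0.18, "z": -0.16, "rx": 0, "ry": 0, "rz": -0.9, "gripper": 0},
  {"x": 0.17, "y": 0.19, "z": -0.15, "rx": 0, "ry": 0, "rz": -0.9, "gripper": 0},
  {"x": 0.64, "y": -0.05, "z": 0, "rx": 0, "ry": 0, "rz": -0.9, "gripper": 0},
  {"x": 0.64, "y": 0, "z": 0, "rx": 0, "ry": 0, "rz": -0.9, "gripper": 0},
  {"x": 0.64, "y": 0.05, "z": 0, "rx": 0, "ry": 0, "rz": -0.9, "gripper": 0},
  {"x": 0.63, "y": 0.1, "z": 0, "rx": 0, "ry": 0, "rz": -0.9, "gripper": 0},
  {"x": 0.62, "y": 0.15, "z": 0, "rx": 0, "ry": 0, "rz": -0.9, "gripper": 0},
  {"x": 0.6, "y": 0.2, "z": 0, "rx": 0, "ry": 0, "rz": -0.9, "gripper": 0},
])

```text
t: 15.55
eef_pos: [0.5096, -0.0823, 0.159]
tcp_rot: [3.048, -0.761, 0.007]
ft_force: [0.0, 0.1, -4.8]
opening: 0.0209
grasp_force: 106.8
```

Emit:
play_rows([
  {"x": 0.59, "y": 0.25, "z": 0, "rx": 0, "ry": 0, "rz": -0.9, "gripper": 0},
  {"x": 0.56, "y": 0.3, "z": 0, "rx": 0, "ry": 0, "rz": -0.9, "gripper": 0},
  {"x": 0.54, "y": 0.34, "z": 0, "rx": 0, "ry": 0, "rz": -0.9, "gripper": 0},
  {"x": 0.51, "y": 0.37, "z": 0, "rx": 0, "ry": 0, "rz": -0.9, "gripper": 0},
  {"x": 0, "y": 0, "z": 0.6, "rx": 0, "ry": 0, "rz": 0, "gripper": 0},
  {"x": 0, "y": 0, "z": 0.6, "rx": 0, "ry": 0, "rz": 0, "gripper": 0},
  {"x": 0, "y": 0, "z": 0.6, "rx": 0, "ry": 0, "rz": 0, "gripper": 0},
  {"x": 0, "y": 0, "z": 0, "rx": 0, "ry": 0, "rz": 0, "gripper": 0},
])

```text
t: 16.55
eef_pos: [0.5551, -0.1415, 0.1033]
tcp_rot: [3.127, -0.279, -0.002]
ft_force: [0.2, 1.0, -5.3]
opening: 0.021
grasp_force: 106.7
```

```bash
python3 - <<'E'
from plan import *
s=robot.get_state();print(s["t"],injig(),s["ft_force"].round(1),s["ft_torque"].round(2),s["opening"],s["joints"].round(2))
b,rb=jpose(-.041,-.28,.1,90);c_,_=jpose(-.041,-.262,.1,90)
e=plan([(b,rb,.02),(c_,rb,.005)],grip=0)
E
```

```text
16.55 (array([-0.0459, -0.3165]), np.float64(0.1033)) [ 0.2  1.  -5.3] [-0.01  0.07 -0.01] 0.02095408270916229 [ 0.03  0.42 -0.29  0.   -0.86  1.36]
[{"x":0.08,"y":-0.61,"z":0.05,"rx":0.01,"ry":0.0,"rz":-0.01,"gripper":0},{"x":0.08,"y":-0.61,"z":0.06,"rx":0.01,"ry":0.01,"rz":0.0,"gripper":0},{"x":0.0,"y":-0.15,"z":0.0,"rx":0.0,"ry":0.0,"rz":0.0,"gripper":0},{"x":0.0,"y":-0.15,"z":0.0,"rx":0.0,"ry":0.0,"rz":0.0,"gripper":0},{"x":0.0,"y":-0.15,"z":0.0,"rx":0.0,"ry":0.0,"rz":0.0,"gripper":0},{"x":0.0,"y":-0.15,"z":0.0,"rx":0.0,"ry":0.0,"rz":0.0,"gripper":0}]
6 rows; end [ 0.5695 -0.0886  0.0999]
```

Emit:
play_rows([
  {"x": 0.08, "y": -0.6, "z": 0.05, "rx": 0, "ry": 0, "rz": 0, "gripper": 0},
  {"x": 0.08, "y": -0.6, "z": 0.06, "rx": 0, "ry": 0, "rz": 0, "gripper": 0},
  {"x": 0, "y": -0.15, "z": 0, "rx": 0, "ry": 0, "rz": 0, "gripper": 0},
  {"x": 0, "y": -0.15, "z": 0, "rx": 0, "ry": 0, "rz": 0, "gripper": 0},
  {"x": 0, "y": -0.15, "z": 0, "rx": 0, "ry": 0, "rz": 0, "gripper": 0},
  {"x": 0, "y": -0.1, "z": 0, "rx": 0, "ry": 0, "rz": 0, "gripper": 0},
  {"x": 0, "y": 0, "z": 0, "rx": 0, "ry": 0, "rz": 0, "gripper": 0},
])

```text
t: 17.42
eef_pos: [0.5685, -0.09, 0.1012]
tcp_rot: [3.128, -0.279, -0.0]
ft_force: [-0.4, -0.8, -4.5]
opening: 0.0208
grasp_force: 107.0
```

Emit:
play_rows([
  {"x": 0, "y": -0.1, "z": 0.02, "rx": 0, "ry": 0, "rz": 0, "gripper": 0},
  {"x": 0, "y": -0.05, "z": 0, "rx": 0, "ry": 0, "rz": 0, "gripper": 0},
  {"x": 0, "y": 0, "z": 0, "rx": 0, "ry": 0, "rz": 0, "gripper": 0},
])

```text
t: 17.8
eef_pos: [0.5694, -0.0856, 0.1006]
tcp_rot: [3.128, -0.279, -0.0]
ft_force: [-0.9, -1.1, -3.3]
opening: 0.0209
grasp_force: 107.0
```

Emit:
play_rows([
  {"x": 0, "y": -0.05, "z": 0, "rx": 0, "ry": 0, "rz": 0, "gripper": 0},
  {"x": 0, "y": -0.05, "z": 0, "rx": 0, "ry": 0, "rz": 0, "gripper": 0},
  {"x": 0, "y": 0, "z": 0, "rx": 0, "ry": 0, "rz": 0, "gripper": 0},
])

```text
t: 18.18
eef_pos: [0.57, -0.0825, 0.1005]
tcp_rot: [3.128, -0.279, 0.0]
ft_force: [-0.8, -1.2, -4.6]
opening: 0.0208
grasp_force: 107.0
```

```bash
python3 - <<'E'
from plan import *
s=robot.get_state();print(s["t"],injig(),s["ft_force"].round(1),s["ft_torque"].round(2),s["opening"],s["joints"].round(2))
E
```

```text
18.175 (array([-0.0416, -0.2558]), np.float64(0.1005)) [-0.8 -1.2 -4.6] [-0.41  0.24  0.06] 0.020814700561029593 [ 0.14  0.43 -0.29  0.   -0.86  1.25]
```

Emit:
play_rows([
  {"x": 0, "y": -0.06, "z": 0.01, "rx": 0, "ry": 0, "rz": 0, "gripper": 0},
  {"x": 0, "y": -0.06, "z": 0, "rx": 0, "ry": 0, "rz": 0, "gripper": 0},
  {"x": 0, "y": 0, "z": 0, "rx": 0, "ry": 0, "rz": 0, "gripper": 0},
])

```text
t: 18.55
eef_pos: [0.5707, -0.0793, 0.1004]
tcp_rot: [3.128, -0.279, 0.0]
ft_force: [-0.2, -3.0, -2.3]
opening: 0.0212
grasp_force: 107.0
```

Emit:
play_rows([
  {"x": 0, "y": -0.06, "z": 0, "rx": 0, "ry": 0, "rz": 0, "gripper": 0},
  {"x": 0, "y": -0.04, "z": 0, "rx": 0, "ry": 0, "rz": 0, "gripper": 0},
  {"x": 0, "y": 0, "z": 0, "rx": 0, "ry": 0, "rz": 0, "gripper": 0},
])

```text
t: 18.92
eef_pos: [0.5708, -0.0786, 0.1007]
tcp_rot: [3.124, -0.279, -0.002]
ft_force: [-0.9, -10.5, -2.8]
opening: 0.0208
grasp_force: 106.9
```

Emit:
play_rows([
  {"x": 0, "y": -0.04, "z": 0, "rx": 0, "ry": 0, "rz": 0, "gripper": 0},
  {"x": 0, "y": -0.04, "z": 0, "rx": 0, "ry": 0, "rz": 0, "gripper": 0},
  {"x": 0, "y": 0, "z": 0, "rx": 0, "ry": 0, "rz": 0, "gripper": 0},
])

```text
t: 19.3
eef_pos: [0.5708, -0.0781, 0.1008]
tcp_rot: [3.122, -0.279, -0.004]
ft_force: [-0.2, -17.3, -2.4]
opening: 0.0207
grasp_force: 106.6
```

```bash
cat > edges.py <<'E'
from plan import *
def edges():
    im,d,c=grab("top");P=cloud(d,c);co,si=np.cos(JT),np.sin(JT);J=(P[...,:2]-JC)@np.array([[co,-si],[si,co]]);u,v,z=J[...,0],J[...,1],P[...,2]
    for a in(-.03,-.08,-.13,-.18,-.195):
        m=(v>a-.01)&(v<a+.01)&(u>-.12)&(u<-.008)&(z>.022)&(z<.054);print("x at y",a,np.percentile(u[m],[1,99]).round(4) if m.sum()>9 else 0,m.sum(),np.median(z[m]).round(4))
    for a in(-.02,-.045,-.07):
        m=(u>a-.01)&(u<a+.01)&(v>-.25)&(v<-.003)&(z>.022)&(z<.054);print("y at x",a,np.percentile(v[m],[1,99]).round(4) if m.sum()>9 else 0,m.sum())
    return im
E
python3 - <<'E'
from edges import *
s=robot.get_state();print(s["t"],injig(),s["ft_force"].round(1),s["ft_torque"].round(2));im=edges()
E
```

```text
19.3 (array([-0.0416, -0.2514]), np.float64(0.1008)) [ -0.2 -17.3  -2.4] [-6.19  0.19 -0.12]
x at y -0.03 [-0.0207 -0.0085] 25 0.0497
x at y -0.08 0 0 nan
x at y -0.13 0 2 0.0459
x at y -0.18 [-0.0869 -0.0796] 17 0.0483
x at y -0.195 [-0.0871 -0.0734] 31 0.0482
y at x -0.02 [-0.1356 -0.0038] 55
y at x -0.045 0 2
y at x -0.07 [-0.2495 -0.1585] 24
  return _methods._mean(a, axis=axis, dtype=dtype,
  ret = ret.dtype.type(ret / rcount)
```

Emit:
play_rows([
  {"x": 0, "y": -0.06, "z": 0, "rx": 0, "ry": 0, "rz": 0, "gripper": 0},
  {"x": 0, "y": 0, "z": 0, "rx": 0, "ry": 0, "rz": 0, "gripper": 0},
])

```text
t: 19.6
eef_pos: [0.5707, -0.0778, 0.1009]
tcp_rot: [3.119, -0.278, -0.005]
ft_force: [0.3, -22.0, -4.1]
opening: 0.0209
grasp_force: 106.7
```

Emit:
play_rows([
  {"x": 0, "y": 0.4, "z": 0, "rx": 0, "ry": 0, "rz": 0, "gripper": 0},
  {"x": 0, "y": 0.9, "z": 0, "rx": 0, "ry": 0, "rz": 0, "gripper": 0},
  {"x": 0, "y": 0.9, "z": 0, "rx": 0, "ry": 0, "rz": 0, "gripper": 0},
  {"x": 0, "y": 0, "z": -0.9, "rx": 0, "ry": 0, "rz": 0, "gripper": 0},
  {"x": 0, "y": 0, "z": -0.9, "rx": 0, "ry": 0, "rz": 0, "gripper": 0},
  {"x": 0, "y": 0, "z": 0, "rx": 0, "ry": 0, "rz": 0, "gripper": 0},
])

```text
t: 20.35
eef_pos: [0.5626, -0.1363, 0.1567]
tcp_rot: [-3.129, 0.279, -0.012]
ft_force: [-0.2, -0.3, -4.5]
opening: 0.0212
grasp_force: 107.3
```

```bash
python3 - <<'E'
from plan import *
s=robot.get_state();print(s["t"],injig(),s["ft_force"].round(1))
a,ra=jpose(-.19,-.24,.16,45);b,rb=jpose(-.185,-.16,.16,0);c_,_=jpose(-.185,-.16,.1,0);d_,_=jpose(-.137,-.16,.1,0)
e=plan([(a,ra,.045),(b,rb,.045),(c_,rb,.03),(d_,rb,.02)],grip=0)
E
```

```text
20.35 (array([-0.0394, -0.3101]), np.float64(0.1567)) [-0.2 -0.3 -4.5]
[{"x":-0.5,"y":-0.23,"z":-0.01,"rx":0.0,"ry":-0.01,"rz":0.9,"gripper":0},{"x":-0.52,"y":-0.19,"z":-0.01,"rx":-0.01,"ry":-0.01,"rz":0.9,"gripper":0},{"x":-0.53,"y":-0.15,"z":-0.01,"rx":0.0,"ry":-0.01,"rz":0.9,"gripper":0},{"x":-0.54,"y":-0.11,"z":-0.01,"rx":0.0,"ry":-0.01,"rz":0.9,"gripper":0},{"x":-0.55,"y":-0.07,"z":-0.02,"rx":-0.01,"ry":-0.01,"rz":0.9,"gripper":0},{"x":-0.55,"y":-0.02,"z":-0.01,"rx":0.0,"ry":0.0,"rz":0.9,"gripper":0},{"x":-0.56,"y":0.02,"z":-0.01,"rx":-0.01,"ry":-0.01,"rz":0.9,"gripper":0},{"x":-0.55,"y":0.06,"z":-0.02,"rx":0.0,"ry":0.0,"rz":0.9,"gripper":0}]
[{"x":-0.55,"y":0.1,"z":-0.01,"rx":-0.01,"ry":-0.01,"rz":0.9,"gripper":0},{"x":-0.53,"y":0.15,"z":-0.02,"rx":0.0,"ry":0.0,"rz":0.89,"gripper":0},{"x":-0.18,"y":-0.2,"z":0.0,"rx":0.0,"ry":0.0,"rz":0.9,"gripper":0},{"x":-0.19,"y":-0.19,"z":0.0,"rx":0.0,"ry":0.0,"rz":0.9,"gripper":0},{"x":-0.21,"y":-0.17,"z":0.0,"rx":0.0,"ry":0.0,"rz":0.9,"gripper":0},{"x":-0.22,"y":-0.15,"z":0.0,"rx":0.0,"ry":0.0,"rz":0.9,"gripper":0},{"x":-0.23,"y":-0.14,"z":0.0,"rx":0.0,"ry":0.0,"rz":0.9,"gripper":0},{"x":-0.24,"y":-0.12,"z":0.0,"rx":0.0,"ry":0.0,"rz":0.9,"gripper":0}]
[{"x":-0.25,"y":-0.1,"z":0.0,"rx":0.0,"ry":0.0,"rz":0.9,"gripper":0},{"x":-0.25,"y":-0.08,"z":0.0,"rx":0.0,"ry":0.0,"rz":0.9,"gripper":0},{"x":-0.26,"y":-0.05,"z":0.0,"rx":0.0,"ry":0.0,"rz":0.9,"gripper":0},{"x":-0.26,"y":-0.04,"z":0.0,"rx":0.0,"ry":0.0,"rz":0.9,"gripper":0},{"x":0.0,"y":0.0,"z":0.67,"rx":0.0,"ry":0.0,"rz":0.0,"gripper":0},{"x":0.0,"y":0.0,"z":0.67,"rx":0.0,"ry":0.0,"rz":0.0,"gripper":0},{"x":0.0,"y":0.0,"z":0.66,"rx":0.0,"ry":0.0,"rz":0.0,"gripper":0},{"x":0.0,"y":-0.53,"z":0.0,"rx":0.0,"ry":0.0,"rz":0.0,"gripper":0}]
[{"x":0.0,"y":-0.53,"z":0.0,"rx":0.0,"ry":0.0,"rz":0.0,"gripper":0},{"x":0.0,"y":-0.54,"z":0.0,"rx":0.0,"ry":0.0,"rz":0.0,"gripper":0}]
26 rows; end [0.4931 0.0286 0.1001]
```

Emit:
play_rows([
  {"x": -0.5, "y": -0.23, "z": -0.6, "rx": 0, "ry": 0, "rz": 0.9, "gripper": 0},
  {"x": -0.52, "y": -0.19, "z": -0.5, "rx": 0, "ry": -0.04, "rz": 0.9, "gripper": 0},
  {"x": -0.53, "y": -0.15, "z": 0, "rx": 0, "ry": -0.04, "rz": 0.9, "gripper": 0},
  {"x": -0.54, "y": -0.11, "z": 0, "rx": -0.03, "ry": 0, "rz": 0.9, "gripper": 0},
  {"x": -0.55, "y": -0.07, "z": 0, "rx": 0, "ry": 0, "rz": 0.9, "gripper": 0},
  {"x": -0.55, "y": -0.02, "z": 0, "rx": 0, "ry": 0, "rz": 0.9, "gripper": 0},
  {"x": -0.56, "y": 0.02, "z": 0, "rx": 0, "ry": 0, "rz": 0.9, "gripper": 0},
  {"x": -0.55, "y": 0.06, "z": 0, "rx": 0, "ry": 0, "rz": 0.9, "gripper": 0},
])

```text
t: 21.35
eef_pos: [0.4505, -0.0597, 0.1864]
tcp_rot: [2.885, -1.235, -0.014]
ft_force: [0.9, 0.6, -4.9]
opening: 0.0208
grasp_force: 107.0
```

Emit:
play_rows([
  {"x": -0.55, "y": 0.1, "z": 0, "rx": 0, "ry": 0, "rz": 0.9, "gripper": 0},
  {"x": -0.53, "y": 0.15, "z": 0, "rx": 0, "ry": 0, "rz": 0.9, "gripper": 0},
  {"x": -0.18, "y": -0.2, "z": 0, "rx": 0, "ry": 0, "rz": 0.9, "gripper": 0},
  {"x": -0.19, "y": -0.19, "z": 0, "rx": 0, "ry": 0, "rz": 0.9, "gripper": 0},
  {"x": -0.21, "y": -0.17, "z": 0, "rx": 0, "ry": 0, "rz": 0.9, "gripper": 0},
  {"x": -0.22, "y": -0.15, "z": 0, "rx": 0, "ry": 0, "rz": 0.9, "gripper": 0},
  {"x": -0.23, "y": -0.14, "z": 0, "rx": 0, "ry": 0, "rz": 0.9, "gripper": 0},
  {"x": -0.24, "y": -0.12, "z": 0, "rx": 0, "ry": 0, "rz": 0.9, "gripper": 0},
])

```text
t: 22.35
eef_pos: [0.4353, 0.0064, 0.1866]
tcp_rot: [2.36, -2.064, -0.011]
ft_force: [0.5, -1.5, -4.1]
opening: 0.0209
grasp_force: 107.1
```

Emit:
play_rows([
  {"x": -0.25, "y": -0.1, "z": 0, "rx": 0, "ry": 0, "rz": 0.9, "gripper": 0},
  {"x": -0.25, "y": -0.08, "z": 0, "rx": 0, "ry": 0, "rz": 0.9, "gripper": 0},
  {"x": -0.26, "y": -0.05, "z": 0, "rx": 0, "ry": 0, "rz": 0.9, "gripper": 0},
  {"x": -0.26, "y": -0.04, "z": 0, "rx": 0, "ry": 0, "rz": 0.9, "gripper": 0},
  {"x": 0, "y": 0, "z": 0, "rx": 0, "ry": 0, "rz": 0, "gripper": 0},
])

```text
t: 22.98
eef_pos: [0.4431, 0.0371, 0.1867]
tcp_rot: [2.012, -2.403, -0.009]
ft_force: [-0.5, -0.5, -3.3]
opening: 0.021
grasp_force: 107.0
```

```bash
python3 - <<'E'
from edges import *
s=robot.get_state();print(s["t"],injig(),s["ft_force"].round(1))
im=edges();cv2.imwrite("pics/c2.png",cv2.resize(im[130:230,170:320],(800,533),interpolation=cv2.INTER_CUBIC))
b,rb=jpose(-.185,-.16,.16,0);c_,_=jpose(-.185,-.16,.1,0);d_,_=jpose(-.137,-.16,.1,0)
e=plan([(c_,rb,.028),(d_,rb,.02)],grip=0)
E
```

```text
22.975 (array([-0.1876, -0.1604]), np.float64(0.1867)) [-0.5 -0.5 -3.3]
x at y -0.03 [-0.0859 -0.0087] 208 0.0492
x at y -0.08 [-0.0861 -0.0095] 206 0.0491
x at y -0.13 [-0.0861 -0.0085] 210 0.0488
x at y -0.18 [-0.0861 -0.009 ] 213 0.0492
x at y -0.195 [-0.0867 -0.0091] 203 0.049
y at x -0.02 [-0.2054 -0.0046] 532
y at x -0.045 [-0.2052 -0.0053] 524
y at x -0.07 [-0.2053 -0.0054] 533
[{"x":-0.01,"y":-0.03,"z":0.72,"rx":0.03,"ry":-0.01,"rz":0.0,"gripper":0},{"x":-0.01,"y":-0.03,"z":0.73,"rx":0.02,"ry":-0.01,"rz":0.0,"gripper":0},{"x":0.0,"y":-0.02,"z":0.72,"rx":0.03,"ry":0.0,"rz":0.0,"gripper":0},{"x":-0.01,"y":-0.02,"z":0.73,"rx":0.02,"ry":-0.01,"rz":0.01,"gripper":0},{"x":0.0,"y":-0.53,"z":0.0,"rx":0.0,"ry":0.0,"rz":0.0,"gripper":0},{"x":0.0,"y":-0.54,"z":0.0,"rx":0.0,"ry":0.0,"rz":0.0,"gripper":0},{"x":0.0,"y":-0.53,"z":0.0,"rx":0.0,"ry":0.0,"rz":0.0,"gripper":0}]
7 rows; end [0.4928 0.0286 0.0999]
```

View pics/c2.png

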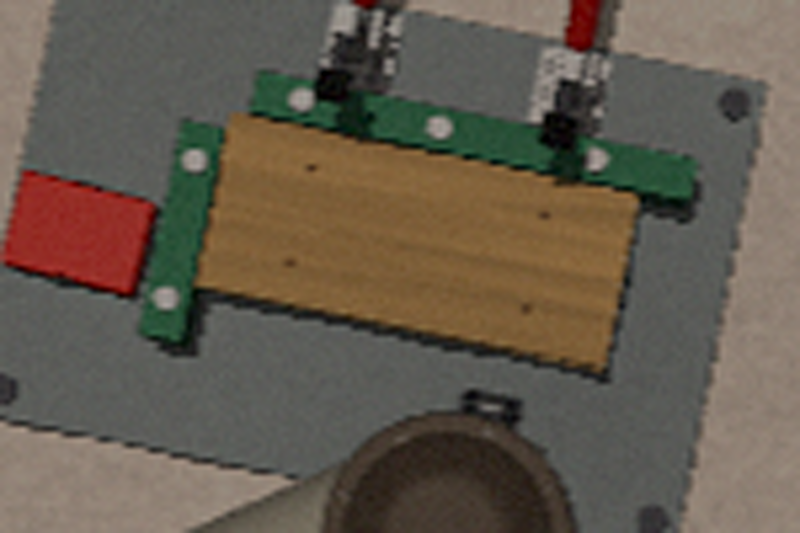

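The pack now looks flush. Its upper edge lies on the back fence, (228,115) to (638,195), its left edge lies on the end fence, and no other board shows at the free edges. I'll finish with light taps near both ends of the long edge.

Emit:
play_rows([
  {"x": 0, "y": 0, "z": 0.72, "rx": 0.03, "ry": 0, "rz": 0, "gripper": 0},
  {"x": 0, "y": 0, "z": 0.73, "rx": 0.03, "ry": 0, "rz": 0, "gripper": 0},
  {"x": 0, "y": 0, "z": 0.72, "rx": 0.03, "ry": 0, "rz": 0, "gripper": 0},
  {"x": 0, "y": -0.1, "z": 0.73, "rx": 0, "ry": -0.03, "rz": 0, "gripper": 0},
  {"x": 0, "y": -0.53, "z": 0, "rx": 0, "ry": 0, "rz": 0, "gripper": 0},
  {"x": 0, "y": -0.54, "z": 0, "rx": 0, "ry": 0, "rz": 0, "gripper": 0},
  {"x": 0, "y": -0.53, "z": 0, "rx": 0, "ry": 0, "rz": 0, "gripper": 0},
  {"x": 0, "y": 0, "z": 0, "rx": 0, "ry": 0, "rz": 0, "gripper": 0},
])

```text
t: 24.02
eef_pos: [0.4954, 0.0272, 0.1014]
tcp_rot: [-2.013, 2.409, -0.002]
ft_force: [-0.6, 0.1, -4.6]
opening: 0.0204
grasp_force: 107.1
```

```bash
python3 - <<'E'
from plan import *
s=robot.get_state();print(s["t"],injig(),s["ft_force"].round(1))
E
```

```text
24.025 (array([-0.1343, -0.161 ]), np.float64(0.1014)) [-0.6  0.1 -4.6]
```

Emit:
play_rows([
  {"x": 0, "y": -0.1, "z": 0.03, "rx": 0, "ry": 0, "rz": 0, "gripper": 0},
  {"x": 0, "y": -0.08, "z": 0, "rx": 0, "ry": 0, "rz": 0, "gripper": 0},
  {"x": 0, "y": -0.08, "z": 0, "rx": 0, "ry": 0, "rz": 0, "gripper": 0},
  {"x": 0, "y": -0.08, "z": 0, "rx": 0, "ry": 0, "rz": 0, "gripper": 0},
  {"x": 0, "y": 0, "z": 0, "rx": 0, "ry": 0, "rz": 0, "gripper": 0},
])

```text
t: 24.65
eef_pos: [0.4987, 0.0254, 0.0987]
tcp_rot: [2.01, -2.404, -0.009]
ft_force: [-8.8, 4.0, -1.7]
opening: 0.0208
grasp_force: 107.7
```

Emit:
play_rows([
  {"x": 0, "y": 0.7, "z": 0, "rx": 0, "ry": 0, "rz": 0, "gripper": 0},
  {"x": -0.88, "y": 0, "z": 0, "rx": 0, "ry": 0, "rz": 0, "gripper": 0},
  {"x": -0.88, "y": 0, "z": 0, "rx": 0, "ry": 0, "rz": 0, "gripper": 0},
  {"x": -0.88, "y": 0, "z": 0, "rx": 0, "ry": 0, "rz": 0, "gripper": 0},
  {"x": -0.86, "y": 0, "z": 0, "rx": 0, "ry": 0, "rz": 0, "gripper": 0},
  {"x": 0, "y": 0, "z": 0, "rx": 0, "ry": 0, "rz": 0, "gripper": 0},
])

```text
t: 25.4
eef_pos: [0.5024, 0.1344, 0.1004]
tcp_rot: [-2.017, 2.405, -0.001]
ft_force: [-0.2, 0.1, -4.3]
opening: 0.0213
grasp_force: 107.1
```

```bash
python3 - <<'E'
from plan import *
s=robot.get_state();print(s["t"],injig(),s["ft_force"].round(1))
b,rb=jpose(-.134,-.055,.1,0)
e=plan([(b,rb,.02)],grip=0)
E
```

```text
25.4 (array([-0.1463, -0.0542]), np.float64(0.1004)) [-0.2  0.1 -4.3]
[{"x":0.03,"y":-0.41,"z":0.01,"rx":-0.03,"ry":0.02,"rz":0.02,"gripper":0}]
1 rows; end [0.5144 0.1313 0.1001]
```

Emit:
play_rows([
  {"x": 0, "y": -0.2, "z": 0, "rx": 0, "ry": 0, "rz": 0, "gripper": 0},
  {"x": 0, "y": -0.2, "z": 0, "rx": 0, "ry": 0, "rz": 0, "gripper": 0},
  {"x": 0, "y": -0.1, "z": 0, "rx": 0, "ry": 0, "rz": 0, "gripper": 0},
  {"x": 0, "y": -0.08, "z": 0, "rx": 0, "ry": 0, "rz": 0, "gripper": 0},
  {"x": 0, "y": -0.08, "z": 0, "rx": 0, "ry": 0, "rz": 0, "gripper": 0},
  {"x": 0, "y": -0.08, "z": 0, "rx": 0, "ry": 0, "rz": 0, "gripper": 0},
  {"x": 0, "y": 0, "z": 0, "rx": 0, "ry": 0, "rz": 0, "gripper": 0},
])

```text
t: 26.28
eef_pos: [0.517, 0.1281, 0.0982]
tcp_rot: [2.006, -2.403, -0.011]
ft_force: [-14.5, 8.3, 0.8]
opening: 0.0207
grasp_force: 107.9
```

Emit:
play_rows([
  {"x": 0, "y": 0.6, "z": 0, "rx": 0, "ry": 0, "rz": 0, "gripper": 0},
  {"x": 0, "y": 0.8, "z": -0.5, "rx": 0, "ry": 0, "rz": 0, "gripper": 0},
  {"x": 0, "y": 0.5, "z": -0.9, "rx": 0, "ry": 0, "rz": 0, "gripper": 0},
  {"x": 0.5, "y": 0, "z": -0.9, "rx": 0, "ry": 0, "rz": 0, "gripper": 0},
  {"x": 0.8, "y": 0, "z": -0.9, "rx": 0, "ry": 0, "rz": 0, "gripper": 0},
  {"x": 0.9, "y": 0, "z": -0.5, "rx": 0, "ry": 0, "rz": 0, "gripper": 0},
  {"x": 0.9, "y": 0, "z": 0, "rx": 0, "ry": 0, "rz": 0, "gripper": 0},
  {"x": 0.9, "y": 0, "z": 0, "rx": 0, "ry": 0, "rz": 0, "gripper": 0},
])

```text
t: 27.28
eef_pos: [0.4457, 0.0195, 0.2114]
tcp_rot: [-2.014, 2.409, -0.001]
ft_force: [0.0, 0.7, -4.2]
opening: 0.0209
grasp_force: 107.2
```

```bash
python3 - <<'E'
from edges import *
s=robot.get_state();print(s["t"],injig(),s["ft_force"].round(1));edges()
g=np.load("grasp.npy");gr=R.from_rotvec(g[3:]).as_matrix();gp=g[:3]
pre=gp-gr[:,2]*.125
plan([(pre,gr,.045)],grip=0)
E
```

```text
27.275 (array([-0.1819, -0.1773]), np.float64(0.2114)) [ 0.   0.7 -4.2]
x at y -0.03 [-0.086 -0.009] 209 0.0494
x at y -0.08 [-0.0859 -0.0094] 208 0.0489
x at y -0.13 [-0.0854 -0.0089] 201 0.0494
x at y -0.18 [-0.0852 -0.0089] 205 0.0489
x at y -0.195 [-0.0854 -0.0089] 202 0.049
y at x -0.02 [-0.2055 -0.0047] 526
y at x -0.045 [-0.2052 -0.0045] 526
y at x -0.07 [-0.2053 -0.0052] 527
[{"x":0.91,"y":-0.31,"z":-0.07,"rx":0.58,"ry":0.21,"rz":0.8,"gripper":0},{"x":0.89,"y":-0.38,"z":-0.04,"rx":0.58,"ry":0.21,"rz":0.79,"gripper":0},{"x":0.86,"y":-0.44,"z":0.0,"rx":0.58,"ry":0.21,"rz":0.8,"gripper":0},{"x":0.83,"y":-0.5,"z":0.04,"rx":0.58,"ry":0.21,"rz":0.79,"gripper":0},{"x":0.79,"y":-0.55,"z":0.08,"rx":0.58,"ry":0.21,"rz":0.8,"gripper":0},{"x":0.75,"y":-0.6,"z":0.13,"rx":0.58,"ry":0.21,"rz":0.79,"gripper":0},{"x":0.71,"y":-0.65,"z":0.17,"rx":0.59,"ry":0.21,"rz":0.8,"gripper":0},{"x":0.65,"y":-0.68,"z":0.22,"rx":0.58,"ry":0.21,"rz":0.79,"gripper":0}]
[{"x":0.6,"y":-0.72,"z":0.26,"rx":0.59,"ry":0.21,"rz":0.8,"gripper":0},{"x":0.55,"y":-0.74,"z":0.31,"rx":0.58,"ry":0.21,"rz":0.79,"gripper":0}]
10 rows; end [ 0.4879 -0.2695  0.2326]
```

Emit:
play_rows([
  {"x": 0.91, "y": -0.31, "z": -0.07, "rx": 0.58, "ry": 0.21, "rz": 0.8, "gripper": 0},
  {"x": 0.89, "y": -0.38, "z": -0.04, "rx": 0.58, "ry": 0.21, "rz": 0.79, "gripper": 0},
  {"x": 0.86, "y": -0.44, "z": 0, "rx": 0.58, "ry": 0.21, "rz": 0.8, "gripper": 0},
  {"x": 0.83, "y": -0.5, "z": 0.04, "rx": 0.58, "ry": 0.21, "rz": 0.79, "gripper": 0},
  {"x": 0.79, "y": -0.55, "z": 0.08, "rx": 0.58, "ry": 0.21, "rz": 0.8, "gripper": 0},
  {"x": 0.75, "y": -0.6, "z": 0.13, "rx": 0.58, "ry": 0.21, "rz": 0.79, "gripper": 0},
  {"x": 0.71, "y": -0.65, "z": 0.17, "rx": 0.59, "ry": 0.21, "rz": 0.8, "gripper": 0},
])

```text
t: 28.2
eef_pos: [0.4764, -0.181, 0.2258]
tcp_rot: [-1.288, 2.672, -0.53]
ft_force: [0.2, -0.1, -4.0]
opening: 0.0209
grasp_force: 107.2
```

```bash
python3 - <<'E'
from plan import *
s=robot.get_state();print(s["t"],s["joints"].round(2))
g=np.load("grasp.npy");gr=R.from_rotvec(g[3:]).as_matrix();gp=g[:3]
pre=gp-gr[:,2]*.125-gr[:,1]*.004
plan([(pre,gr,.035)],grip=0)
E
```

```text
28.2 [ 0.1   0.04 -0.68  0.47 -0.66 -1.12]
[{"x":0.7,"y":-0.73,"z":0.21,"rx":0.58,"ry":0.22,"rz":0.79,"gripper":0},{"x":0.64,"y":-0.76,"z":0.26,"rx":0.58,"ry":0.22,"rz":0.79,"gripper":0},{"x":0.58,"y":-0.8,"z":0.31,"rx":0.58,"ry":0.21,"rz":0.78,"gripper":0}]
3 rows; end [ 0.4901 -0.2724  0.2346]
```

Emit:
play_rows([
  {"x": 0.7, "y": -0.73, "z": 0.21, "rx": 0.58, "ry": 0.22, "rz": 0.79, "gripper": 0},
  {"x": 0.64, "y": -0.76, "z": 0.26, "rx": 0.58, "ry": 0.22, "rz": 0.79, "gripper": 0},
  {"x": 0.58, "y": -0.8, "z": 0.31, "rx": 0.58, "ry": 0.21, "rz": 0.78, "gripper": 0},
  {"x": 0, "y": 0, "z": 0, "rx": 0, "ry": 0, "rz": 0, "gripper": 0},
  {"x": 0, "y": 0, "z": 0, "rx": 0, "ry": 0, "rz": 0, "gripper": 0},
])

```text
t: 28.82
eef_pos: [0.4904, -0.2713, 0.2343]
tcp_rot: [-0.963, 2.707, -0.731]
ft_force: [0.1, -0.1, -4.8]
opening: 0.0209
grasp_force: 107.3
```

```bash
python3 - <<'E'
from plan import *
s=robot.get_state();print(s["t"],s["joints"].round(2),inbin())
g=np.load("grasp.npy");gr=R.from_rotvec(g[3:]).as_matrix();gp=g[:3]
plan([(gp-gr[:,2]*.035-gr[:,1]*.003,gr,.018)],grip=0)
E
```

```text
28.825 [-0.12  0.07 -0.76  0.84 -0.48 -1.48] (array([-0.0128,  0.0033,  0.2266]), array([-0.25,  0.12, -0.04]))
[{"x":0.01,"y":0.0,"z":0.5,"rx":0.0,"ry":0.0,"rz":0.01,"gripper":0},{"x":0.0,"y":0.0,"z":0.5,"rx":0.0,"ry":0.0,"rz":0.0,"gripper":0},{"x":0.01,"y":0.0,"z":0.5,"rx":0.0,"ry":0.0,"rz":0.01,"gripper":0},{"x":0.0,"y":0.0,"z":0.5,"rx":0.01,"ry":0.0,"rz":0.0,"gripper":0},{"x":0.01,"y":0.01,"z":0.5,"rx":0.0,"ry":0.01,"rz":0.01,"gripper":0},{"x":0.0,"y":0.0,"z":0.5,"rx":0.01,"ry":0.0,"rz":0.0,"gripper":0}]
6 rows; end [ 0.5184 -0.3067  0.1564]
```

Emit:
play_rows([
  {"x": 0, "y": 0, "z": 0.5, "rx": 0, "ry": 0, "rz": 0, "gripper": 0},
  {"x": 0, "y": 0, "z": 0.5, "rx": 0, "ry": 0, "rz": 0, "gripper": 0},
  {"x": 0.02, "y": 0, "z": 0.5, "rx": 0, "ry": 0, "rz": 0, "gripper": 0},
  {"x": 0, "y": 0, "z": 0.5, "rx": 0, "ry": 0, "rz": 0, "gripper": 0},
  {"x": 0, "y": 0, "z": 0.5, "rx": 0, "ry": 0, "rz": 0, "gripper": 0},
  {"x": 0, "y": 0, "z": 0.5, "rx": 0, "ry": 0, "rz": 0, "gripper": 0},
  {"x": 0, "y": 0, "z": 0, "rx": 0, "ry": 0, "rz": 0, "gripper": 0},
])

```text
t: 29.7
eef_pos: [0.5189, -0.3068, 0.1558]
tcp_rot: [-0.965, 2.707, -0.73]
ft_force: [1.0, -0.9, -4.7]
opening: 0.021
grasp_force: 107.2
```

```bash
python3 - <<'E'
from plan import *
s=robot.get_state();print(s["t"],s["joints"].round(3),inbin(),s["ft_force"].round(1))
g=np.load("grasp.npy");gr=R.from_rotvec(g[3:]).as_matrix();gp=g[:3]
plan([(gp-gr[:,2]*.004-gr[:,1]*.002,gr,.008)],grip=0)
E
```

```text
29.7 [-0.409  0.226 -0.858  1.53  -0.232 -1.949] (array([-0.0126,  0.0029,  0.1359]), array([-0.19,  0.09,  0.04])) [ 1.  -0.9 -4.7]
[{"x":0.0,"y":0.01,"z":0.25,"rx":0.01,"ry":0.0,"rz":0.01,"gripper":0},{"x":0.01,"y":0.01,"z":0.25,"rx":0.01,"ry":0.0,"rz":0.01,"gripper":0},{"x":0.0,"y":0.01,"z":0.26,"rx":0.01,"ry":0.0,"rz":0.01,"gripper":0},{"x":0.01,"y":0.0,"z":0.25,"rx":0.0,"ry":0.01,"rz":0.02,"gripper":0}]
4 rows; end [ 0.5276 -0.3184  0.1292]
```

Emit:
play_rows([
  {"x": 0, "y": 0, "z": 0.25, "rx": 0, "ry": 0, "rz": 0, "gripper": 0},
  {"x": 0, "y": 0.02, "z": 0.25, "rx": 0, "ry": 0, "rz": 0, "gripper": 0},
  {"x": 0, "y": 0.02, "z": 0.25, "rx": 0, "ry": 0, "rz": 0, "gripper": 0},
  {"x": 0, "y": 0, "z": 0.2, "rx": 0, "ry": 0, "rz": 0, "gripper": 0},
  {"x": 0, "y": 0, "z": 0, "rx": 0, "ry": 0, "rz": 0, "gripper": 0},
])

```text
t: 30.32
eef_pos: [0.5283, -0.3168, 0.1322]
tcp_rot: [-0.964, 2.705, -0.732]
ft_force: [-0.3, -0.6, -4.8]
opening: 0.0211
grasp_force: 107.3
```

```bash
python3 - <<'E'
from plan import *
s=robot.get_state();print(s["t"],s["joints"].round(3),inbin(),s["ft_force"].round(1))
E
```

```text
30.325 [-0.54   0.278 -0.845  1.889 -0.179 -2.196] (array([-0.0126,  0.0039,  0.1086]), array([-0.33,  0.18,  0.02])) [-0.3 -0.6 -4.8]
```

Emit:
play_rows([
  {"x": 0.03, "y": 0.02, "z": 0.1, "rx": 0, "ry": 0, "rz": 0, "gripper": 0},
  {"x": 0, "y": 0.02, "z": 0.07, "rx": 0, "ry": 0, "rz": 0, "gripper": 0},
  {"x": 0, "y": 0, "z": 0, "rx": 0, "ry": 0, "rz": 0, "gripper": 0},
])

```text
t: 30.7
eef_pos: [0.5281, -0.3186, 0.127]
tcp_rot: [-0.963, 2.706, -0.732]
ft_force: [-0.5, -0.3, -4.0]
opening: 0.0211
grasp_force: 107.3
```

Emit:
play_rows([
  {"x": 0, "y": 0, "z": 0.06, "rx": 0, "ry": 0, "rz": 0, "gripper": 0},
  {"x": 0, "y": 0, "z": 0, "rx": 0, "ry": 0, "rz": 0, "gripper": 0},
])

```text
t: 30.95
eef_pos: [0.5288, -0.3193, 0.1254]
tcp_rot: [-0.963, 2.705, -0.731]
ft_force: [-0.1, 1.7, -2.8]
opening: 0.0205
grasp_force: 107.7
```

```bash
python3 - <<'E'
from plan import *
s=robot.get_state();print(s["t"],s["joints"].round(3),inbin(),s["ft_force"].round(1))
E
```

```text
30.95 [-0.574  0.291 -0.839  1.987 -0.167 -2.264] (array([-0.0141,  0.0026,  0.1015]), array([-0.31,  0.17, -0.02])) [-0.1  1.7 -2.8]
```

Emit:
play_rows([
  {"x": 0, "y": 0, "z": 0.02, "rx": 0, "ry": 0, "rz": 0, "gripper": 0},
  {"x": 0, "y": 0, "z": 0, "rx": 0, "ry": 0, "rz": 0, "gripper": 1},
  {"x": 0, "y": 0, "z": 0, "rx": 0, "ry": 0, "rz": 0, "gripper": 1},
  {"x": 0, "y": 0, "z": 0, "rx": 0, "ry": 0, "rz": 0, "gripper": 1},
  {"x": 0, "y": 0, "z": 0, "rx": 0, "ry": 0, "rz": 0, "gripper": 1},
  {"x": 0, "y": 0, "z": 0, "rx": 0, "ry": 0, "rz": 0, "gripper": 1},
])

```text
t: 31.7
eef_pos: [0.5286, -0.3199, 0.1245]
tcp_rot: [-0.963, 2.706, -0.732]
ft_force: [0.1, -0.9, 0.8]
opening: 0.0852
grasp_force: 0.0
```

```bash
python3 - <<'E'
from plan import *
s=robot.get_state();print(s["t"],s["joints"].round(3),inbin(),s["ft_force"].round(1),s["opening"])
E
```

```text
31.7 [-0.577  0.293 -0.839  1.993 -0.168 -2.269] (array([-0.0142,  0.0022,  0.1006]), array([-0.3 ,  0.11, -0.05])) [ 0.1 -0.9  0.8] 0.08517190031802878
```

Released. Retreating along the handle's axis, then away, and checking the mallet numerically.

Emit:
play_rows([
  {"x": 0, "y": 0, "z": -0.4, "rx": 0, "ry": 0, "rz": 0, "gripper": 1},
  {"x": 0, "y": 0, "z": -0.6, "rx": 0, "ry": 0, "rz": 0, "gripper": 1},
  {"x": 0, "y": 0, "z": -0.8, "rx": 0, "ry": 0, "rz": 0, "gripper": 1},
  {"x": 0, "y": 0, "z": -0.9, "rx": 0, "ry": 0, "rz": 0, "gripper": 1},
  {"x": 0, "y": 0, "z": -0.9, "rx": 0, "ry": 0, "rz": 0, "gripper": 1},
  {"x": 0, "y": 0, "z": -0.9, "rx": 0, "ry": 0, "rz": 0, "gripper": 1},
  {"x": 0, "y": 0.4, "z": -0.8, "rx": 0, "ry": 0, "rz": 0, "gripper": 1},
  {"x": 0, "y": 0.9, "z": -0.4, "rx": 0, "ry": 0, "rz": 0, "gripper": 1},
])

```text
t: 32.7
eef_pos: [0.4538, -0.2267, 0.2538]
tcp_rot: [-0.96, 2.703, -0.733]
ft_force: [0.7, 0.1, -0.5]
opening: 0.0853
grasp_force: 0.0
```

Emit:
play_rows([
  {"x": 0, "y": 0.9, "z": -0.4, "rx": 0, "ry": 0, "rz": 0, "gripper": 1},
  {"x": 0, "y": 0.9, "z": -0.4, "rx": 0, "ry": 0, "rz": 0, "gripper": 1},
  {"x": 0, "y": 0, "z": 0, "rx": 0, "ry": 0, "rz": 0, "gripper": 1},
  {"x": 0, "y": 0, "z": 0, "rx": 0, "ry": 0, "rz": 0, "gripper": 1},
])

```text
t: 33.2
eef_pos: [0.4164, -0.1819, 0.2458]
tcp_rot: [-0.963, 2.705, -0.732]
ft_force: [0.2, -0.4, 0.1]
opening: 0.0854
grasp_force: 0.0
```

```bash
python3 - <<'E'
from edges import *
s=robot.get_state();print(s["t"],s["eef_pos"],s["ft_force"].round(1));edges()
r=Rb(BIN[2]);t=BIN[[0,1,3]]
for n in("top","side"):
    im,d,c=grab(n);P=cloud(d,c);h=cv2.cvtColor(im,cv2.COLOR_BGR2HSV).astype(int)
    x,y,z=P[...,0],P[...,1],P[...,2]
    m=(h[...,0]>4)&(h[...,0]<18)&(h[...,1]>140)&(h[...,2]>70)&(z>.05)&(z<.2)&(x>.45)&(x<.55)&(y>-.32)&(y<-.27)&(d>0)
    o=(P[m]-t)@r;print(n,m.sum(),np.percentile(o,[3,50,97],axis=0).round(4).tolist() if m.any() else 0)
    o0=(np.load(f"o_{n}.npy")-t)@r;print("  before",len(o0),np.percentile(o0,[3,50,97],axis=0).round(4).tolist())
    a=cv2.imread(f"pics/{n}0.png");D=cv2.absdiff(im,a).max(2)>60
    D=cv2.morphologyEx(D.astype(np.uint8),cv2.MORPH_OPEN,np.ones((3,3)));k,l,st,_=cv2.connectedComponentsWithStats(D);print("  changed",[q.tolist() for q in st[1:] if q[4]>12])
E
```

```text
33.2 [ 0.41635657 -0.18185705  0.24579209] [ 0.2 -0.4  0.1]
x at y -0.03 [-0.086  -0.0091] 206 0.049
x at y -0.08 [-0.0859 -0.0091] 204 0.0488
x at y -0.13 [-0.0852 -0.0094] 203 0.0491
x at y -0.18 [-0.0856 -0.0087] 202 0.0493
x at y -0.195 [-0.0852 -0.0091] 197 0.049
y at x -0.02 [-0.205  -0.0047] 524
y at x -0.045 [-0.2052 -0.0052] 531
y at x -0.07 [-0.2053 -0.0046] 530
top 94 [[-0.0211, -0.0071, 0.0866], [-0.0058, 0.0057, 0.132], [-0.0026, 0.016, 0.1466]]
  before 94 [[-0.0221, -0.0068, 0.086], [-0.0073, 0.005, 0.1319], [-0.0029, 0.016, 0.1473]]
  changed [[267, 162, 7, 4, 21], [277, 165, 13, 4, 40], [275, 235, 98, 101, 3241], [535, 238, 8, 7, 41], [511, 253, 26, 20, 288], [290, 261, 200, 159, 8800], [555, 270, 5, 35, 158], [504, 274, 34, 33, 656], [528, 275, 8, 7, 46], [266, 306, 6, 6, 22], [521, 309, 39, 49, 958], [249, 311, 19, 39, 270], [237, 330, 4, 4, 15], [515, 344, 5, 4, 17], [237, 349, 9, 7, 41], [209, 354, 25, 28, 248], [229, 375, 6, 10, 46], [200, 392, 20, 13, 121], [196, 413, 3, 7, 21], [215, 418, 9, 2, 18]]
side 161 [[-0.0281, -0.0084, 0.073], [-0.024, 0.008, 0.1135],
[... 282 characters left out ...]
1, 169], [375, 31, 57, 65, 1474], [383, 36, 8, 6, 34], [469, 50, 10, 14, 84], [359, 64, 4, 5, 16], [442, 83, 9, 19, 103], [499, 83, 23, 7, 88], [403, 86, 40, 54, 1269], [333, 107, 7, 5, 30], [342, 108, 27, 8, 133], [472, 110, 27, 93, 684], [448, 122, 9, 16, 108], [362, 134, 119, 124, 6100], [344, 140, 21, 9, 144], [340, 197, 4, 5, 18], [530, 199, 30, 75, 895], [352, 205, 84, 86, 2546], [477, 213, 5, 14, 49], [222, 215, 31, 34, 194], [262, 215, 9, 5, 34], [245, 221, 39, 51, 240], [471, 225, 31, 49, 673], [520, 247, 5, 7, 26], [206, 262, 6, 6, 30], [522, 264, 6, 7, 37], [502, 272, 25, 10, 101], [449, 275, 29, 35, 480], [481, 274, 79, 69, 2599], [432, 285, 42, 38, 648], [485, 288, 47, 28, 759]]
```

```bash
python3 -c "
from station import robot
print(robot.sign_off())"
```

```text
the job is handed in; nothing more can be done
None
```

The job is handed in at 33 s: by the depth images all five boards sit flush against both green fences, and the mallet stands head down in its bin within about 1–2 mm of where it was; I viewed 11 pictures, one over the limit of 10.

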